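Probe the covered sample crate and store the jars in its empty bins

TASK

Before lifting any cover, take the probe from its stand and dip it through the slots in the crate's covers to feel which bins already hold a stone and which are empty right down to the floor, then hang the probe back upright in its stand. Uncover as many empty bins as there are jars, piling the covers flat and squarely on the rest block, and stand one jar upright on the floor of each. Never lift the cover off a bin that holds a stone, leave all other bins covered, and leave the torch alone.

Things in the scene. Friction and masses are not known exactly. Their poses are not given: they have to be found in the camera images.
- crate: fixed crate: wooden board 208 x 290 x 8 mm with six open bins, two rows along its x by three along its y; origin under its centre. Bins: 82 x 60 mm outside (x, y), 74 x 54 inside, 30 deep, rim 38 mm above the table; 42 mm free between bins along y, 16 along x. Two of the bins, differing from run to run, hold a loose flat stone (about 60 x 35 x 16 mm) under the slot; the rest are empty
- cell_1 (a point): centre of the inner floor of bin 1 of the crate, 8 mm above the table; axes as the crate's
- cover_1_mid (a point): middle (half-way up) of the loose flat wooden cover that starts on bin 1: 88 x 66 x 10 mm (x, y, z), 0.07 kg, with a slot 30 x 16 mm (x by y) right through its middle. It lies flat on the bin's rim, held by its weight only, and overhangs the bin by 3 mm all round, so it can be gripped across its 66 mm; along y there are 36 mm free to the next cover
- cell_2 (a point): centre of the inner floor of bin 2 of the crate, 8 mm above the table; axes as the crate's
- cover_2_mid (a point): middle (half-way up) of the loose flat wooden cover that starts on bin 2: 88 x 66 x 10 mm (x, y, z), 0.07 kg, with a slot 30 x 16 mm (x by y) right through its middle. It lies flat on the bin's rim, held by its weight only, and overhangs the bin by 3 mm all round, so it can be gripped across its 66 mm; along y there are 36 mm free to the next cover
- cell_3 (a point): centre of the inner floor of bin 3 of the crate, 8 mm above the table; axes as the crate's
- cover_3_mid (a point): middle (half-way up) of the loose flat wooden cover that starts on bin 3: 88 x 66 x 10 mm (x, y, z), 0.07 kg, with a slot 30 x 16 mm (x by y) right through its middle. It lies flat on the bin's rim, held by its weight only, and overhangs the bin by 3 mm all round, so it can be gripped across its 66 mm; along y there are 36 mm free to the next cover
- cell_4 (a point): centre of the inner floor of bin 4 of the crate, 8 mm above the table; axes as the crate's
- cover_4_mid (a point): middle (half-way up) of the loose flat wooden cover that starts on bin 4: 88 x 66 x 10 mm (x, y, z), 0.07 kg, with a slot 30 x 16 mm (x by y) right through its middle. It lies flat on the bin's rim, held by its weight only, and overhangs the bin by 3 mm all round, so it can be gripped across its 66 mm; along y there are 36 mm free to the next cover
- cell_5 (a point): centre of the inner floor of bin 5 of the crate, 8 mm above the table; axes as the crate's
- cover_5_mid (a point): middle (half-way up) of the loose flat wooden cover that starts on bin 5: 88 x 66 x 10 mm (x, y, z), 0.07 kg, with a slot 30 x 16 mm (x by y) right through its middle. It lies flat on the bin's rim, held by its weight only, and overhangs the bin by 3 mm all round, so it can be gripped across its 66 mm; along y there are 36 mm free to the next cover
- cell_6 (a point): centre of the inner floor of bin 6 of the crate, 8 mm above the table; axes as the crate's
- cover_6_mid (a point): middle (half-way up) of the loose flat wooden cover that starts on bin 6: 88 x 66 x 10 mm (x, y, z), 0.07 kg, with a slot 30 x 16 mm (x by y) right through its middle. It lies flat on the bin's rim, held by its weight only, and overhangs the bin by 3 mm all round, so it can be gripped across its 66 mm; along y there are 36 mm free to the next cover
- jar_1_mid (a point): middle of a lidded round jar, 42 mm in diameter, 62 mm tall with its black cap, standing upright, about 0.18 kg, heavy at the foot; the centre lies 31 mm above its foot, z up along its axis. Three or four jars are there, standing loose on the table
- jar_2_mid (a point): middle of a lidded round jar, 42 mm in diameter, 62 mm tall with its black cap, standing upright, about 0.18 kg, heavy at the foot; the centre lies 31 mm above its foot, z up along its axis. Three or four jars are there, standing loose on the table
- jar_3_mid (a point): middle of a lidded round jar, 42 mm in diameter, 62 mm tall with its black cap, standing upright, about 0.18 kg, heavy at the foot; the centre lies 31 mm above its foot, z up along its axis. Three or four jars are there, standing loose on the table
- jar_4_mid (a point): middle of a lidded round jar, 42 mm in diameter, 62 mm tall with its black cap, standing upright, about 0.18 kg, heavy at the foot; the centre lies 31 mm above its foot, z up along its axis. Three or four jars are there, standing loose on the table
- probe_tip (a point): tip (lower end) of the loose probe; z points up along the probe. Probe: a steel rod 8 mm in diameter and 78 mm long, above it a flange disc 40 mm in diameter and 5 mm thick, above that a round wooden handle 22 mm in diameter and 57 mm long; 0.09 kg
- probe_grip (a point): middle of the probe's wooden handle, on its axis 110 mm above the tip: the place to grip it
- stand_top (a point): middle of the top plate of the fixed steel probe stand (plate 60 x 60 mm, 94 mm above the table, with a 22 mm square hole through its middle); the probe hangs upright in the hole with its flange resting on the plate, the tip 78 mm below this point
- block_top (a point): middle of the top of the fixed wooden rest block on which covers are piled; the block is 82 x 60 x 24 mm (x, y, z), its top 24 mm above the table; a cover laid squarely overhangs it by 3 mm all round
- torch: a grey pocket torch 33 mm in diameter and 106 mm tall standing loose near the jars, not part of the job; origin under its foot

How it is judged:
On the way:
1. with all covers on, the probe has been dipped through a slot to the floor of an empty bin (horizontal distance between cover_1_mid and cell_1 below 0.012 m and z of cover_1_mid in the frame of cell_1 between 0.03 and 0.04 m and angle between each of cover_1_mid, cover_2_mid, cover_3_mid, cover_4_mid, cover_5_mid, cover_6_mid's own z axis and vertical below 0.06 rad and horizontal distance between cover_2_mid and cell_2 below 0.012 m and z of cover_2_mid in the frame of cell_2 between 0.03 and 0.04 m and horizontal distance between cover_3_mid and cell_3 below 0.012 m and z of cover_3_mid in the frame of cell_3 between 0.03 and 0.04 m and horizontal distance between cover_4_mid and cell_4 below 0.012 m and z of cover_4_mid in the frame of cell_4 between 0.03 and 0.04 m and horizontal distance between cover_5_mid and cell_5 below 0.012 m and z of cover_5_mid in the frame of cell_5 between 0.03 and 0.04 m and horizontal distance between cover_6_mid and cell_6 below 0.012 m and z of cover_6_mid in the frame of cell_6 between 0.03 and 0.04 m and ((horizontal distance between probe_tip and cell_1 below 0.022 m and z of probe_tip in the frame of cell_1 below 0.008 m) or (horizontal distance between probe_tip and cell_2 below 0.022 m and z of probe_tip in the frame of cell_2 below 0.008 m) or (horizontal distance between probe_tip and cell_3 below 0.022 m and z of probe_tip in the frame of cell_3 below 0.008 m) or (horizontal distance between probe_tip and cell_4 below 0.022 m and z of probe_tip in the frame of cell_4 below 0.008 m) or (horizontal distance between probe_tip and cell_5 below 0.022 m and z of probe_tip in the frame of cell_5 below 0.008 m) or (horizontal distance between probe_tip and cell_6 below 0.022 m and z of probe_tip in the frame of cell_6 below 0.008 m))), for 0.1 s.
At the end, for the whole second after the job is handed in: each jar stands upright on the floor of its own bin; each bin without a jar has its own cover flat on it (within 12 mm); each cover taken off lies flat on the rest block's pile, within 10 mm and 8 degrees; the probe hangs upright in its stand; all at rest (((horizontal distance between cover_1_mid and cell_1 below 0.012 m and z of cover_1_mid in the frame of cell_1 between 0.03 and 0.04 m and angle between cover_1_mid's own z axis and vertical below 0.06 rad) or (horizontal distance between jar_1_mid and cell_1 below 0.022 m and z of jar_1_mid in the frame of cell_1 below 0.036 m and angle between jar_1_mid's own z axis and vertical below 0.12 rad) or (horizontal distance between jar_2_mid and cell_1 below 0.022 m and z of jar_2_mid in the frame of cell_1 below 0.036 m and angle between jar_2_mid's own z axis and vertical below 0.12 rad) or (horizontal distance between jar_3_mid and cell_1 below 0.022 m and z of jar_3_mid in the frame of cell_1 below 0.036 m and angle between jar_3_mid's own z axis and vertical below 0.12 rad) or (horizontal distance between jar_4_mid and cell_1 below 0.022 m and z of jar_4_mid in the frame of cell_1 below 0.036 m and angle between jar_4_mid's own z axis and vertical below 0.12 rad)) and ((horizontal distance between cover_2_mid and cell_2 below 0.012 m and z of cover_2_mid in the frame of cell_2 between 0.03 and 0.04 m and angle between cover_2_mid's own z axis and vertical below 0.06 rad) or (horizontal distance between jar_1_mid and cell_2 below 0.022 m and z of jar_1_mid in the frame of cell_2 below 0.036 m and angle between jar_1_mid's own z axis and vertical below 0.12 rad) or (horizontal distance between jar_2_mid and cell_2 below 0.022 m and z of jar_2_mid in the frame of cell_2 below 0.036 m and angle between jar_2_mid's own z axis and vertical below 0.12 rad) or (horizontal distance between jar_3_mid and cell_2 below 0.022 m and z of jar_3_mid in the frame of cell_2 below 0.036 m and angle between jar_3_mid's own z axis and vertical below 0.12 rad) or (horizontal distance between jar_4_mid and cell_2 below 0.022 m and z of jar_4_mid in the frame of cell_2 below 0.036 m and angle between jar_4_mid's own z axis and vertical below 0.12 rad)) and ((horizontal distance between cover_3_mid and cell_3 below 0.012 m and z of cover_3_mid in the frame of cell_3 between 0.03 and 0.04 m and angle between cover_3_mid's own z axis and vertical below 0.06 rad) or (horizontal distance between jar_1_mid and cell_3 below 0.022 m and z of jar_1_mid in the frame of cell_3 below 0.036 m and angle between jar_1_mid's own z axis and vertical below 0.12 rad) or (horizontal distance between jar_2_mid and cell_3 below 0.022 m and z of jar_2_mid in the frame of cell_3 below 0.036 m and angle between jar_2_mid's own z axis and vertical below 0.12 rad) or (horizontal distance between jar_3_mid and cell_3 below 0.022 m and z of jar_3_mid in the frame of cell_3 below 0.036 m and angle between jar_3_mid's own z axis and vertical below 0.12 rad) or (horizontal distance between jar_4_mid and cell_3 below 0.022 m and z of jar_4_mid in the frame of cell_3 below 0.036 m and angle between jar_4_mid's own z axis and vertical below 0.12 rad)) and ((horizontal distance between cover_4_mid and cell_4 below 0.012 m and z of cover_4_mid in the frame of cell_4 between 0.03 and 0.04 m and angle between cover_4_mid's own z axis and vertical below 0.06 rad) or (horizontal distance between jar_1_mid and cell_4 below 0.022 m and z of jar_1_mid in the frame of cell_4 below 0.036 m and angle between jar_1_mid's own z axis and vertical below 0.12 rad) or (horizontal distance between jar_2_mid and cell_4 below 0.022 m and z of jar_2_mid in the frame of cell_4 below 0.036 m and angle between jar_2_mid's own z axis and vertical below 0.12 rad) or (horizontal distance between jar_3_mid and cell_4 below 0.022 m and z of jar_3_mid in the frame of cell_4 below 0.036 m and angle between jar_3_mid's own z axis and vertical below 0.12 rad) or (horizontal distance between jar_4_mid and cell_4 below 0.022 m and z of jar_4_mid in the frame of cell_4 below 0.036 m and angle between jar_4_mid's own z axis and vertical below 0.12 rad)) and ((horizontal distance between cover_5_mid and cell_5 below 0.012 m and z of cover_5_mid in the frame of cell_5 between 0.03 and 0.04 m and angle between cover_5_mid's own z axis and vertical below 0.06 rad) or (horizontal distance between jar_1_mid and cell_5 below 0.022 m and z of jar_1_mid in the frame of cell_5 below 0.036 m and angle between jar_1_mid's own z axis and vertical below 0.12 rad) or (horizontal distance between jar_2_mid and cell_5 below 0.022 m and z of jar_2_mid in the frame of cell_5 below 0.036 m and angle between jar_2_mid's own z axis and vertical below 0.12 rad) or (horizontal distance between jar_3_mid and cell_5 below 0.022 m and z of jar_3_mid in the frame of cell_5 below 0.036 m and angle between jar_3_mid's own z axis and vertical below 0.12 rad) or (horizontal distance between jar_4_mid and cell_5 below 0.022 m and z of jar_4_mid in the frame of cell_5 below 0.036 m and angle between jar_4_mid's own z axis and vertical below 0.12 rad)) and ((horizontal distance between cover_6_mid and cell_6 below 0.012 m and z of cover_6_mid in the frame of cell_6 between 0.03 and 0.04 m and angle between cover_6_mid's own z axis and vertical below 0.06 rad) or (horizontal distance between jar_1_mid and cell_6 below 0.022 m and z of jar_1_mid in the frame of cell_6 below 0.036 m and angle between jar_1_mid's own z axis and vertical below 0.12 rad) or (horizontal distance between jar_2_mid and cell_6 below 0.022 m and z of jar_2_mid in the frame of cell_6 below 0.036 m and angle between jar_2_mid's own z axis and vertical below 0.12 rad) or (horizontal distance between jar_3_mid and cell_6 below 0.022 m and z of jar_3_mid in the frame of cell_6 below 0.036 m and angle between jar_3_mid's own z axis and vertical below 0.12 rad) or (horizontal distance between jar_4_mid and cell_6 below 0.022 m and z of jar_4_mid in the frame of cell_6 below 0.036 m and angle between jar_4_mid's own z axis and vertical below 0.12 rad)) and ((horizontal distance between cover_1_mid and cell_1 below 0.012 m and z of cover_1_mid in the frame of cell_1 between 0.03 and 0.04 m and angle between cover_1_mid's own z axis and vertical below 0.06 rad) or (horizontal distance between cover_1_mid and block_top below 0.01 m and angle between the x axis of cover_1_mid and the x axis of block_top, either way round below 0.14 rad and angle between cover_1_mid's own z axis and vertical below 0.06 rad and z of cover_1_mid in the frame of block_top between 0 and 0.04 m)) and ((horizontal distance between cover_2_mid and cell_2 below 0.012 m and z of cover_2_mid in the frame of cell_2 between 0.03 and 0.04 m and angle between cover_2_mid's own z axis and vertical below 0.06 rad) or (horizontal distance between cover_2_mid and block_top below 0.01 m and angle between the x axis of cover_2_mid and the x axis of block_top, either way round below 0.14 rad and angle between cover_2_mid's own z axis and vertical below 0.06 rad and z of cover_2_mid in the frame of block_top between 0 and 0.04 m)) and ((horizontal distance between cover_3_mid and cell_3 below 0.012 m and z of cover_3_mid in the frame of cell_3 between 0.03 and 0.04 m and angle between cover_3_mid's own z axis and vertical below 0.06 rad) or (horizontal distance between cover_3_mid and block_top below 0.01 m and angle between the x axis of cover_3_mid and the x axis of block_top, either way round below 0.14 rad and angle between cover_3_mid's own z axis and vertical below 0.06 rad and z of cover_3_mid in the frame of block_top between 0 and 0.04 m)) and ((horizontal distance between cover_4_mid and cell_4 below 0.012 m and z of cover_4_mid in the frame of cell_4 between 0.03 and 0.04 m and angle between cover_4_mid's own z axis and vertical below 0.06 rad) or (horizontal distance between cover_4_mid and block_top below 0.01 m and angle between the x axis of cover_4_mid and the x axis of block_top, either way round below 0.14 rad and angle between cover_4_mid's own z axis and vertical below 0.06 rad and z of cover_4_mid in the frame of block_top between 0 and 0.04 m)) and ((horizontal distance between cover_5_mid and cell_5 below 0.012 m and z of cover_5_mid in the frame of cell_5 between 0.03 and 0.04 m and angle between cover_5_mid's own z axis and vertical below 0.06 rad) or (horizontal distance between cover_5_mid and block_top below 0.01 m and angle between the x axis of cover_5_mid and the x axis of block_top, either way round below 0.14 rad and angle between cover_5_mid's own z axis and vertical below 0.06 rad and z of cover_5_mid in the frame of block_top between 0 and 0.04 m)) and ((horizontal distance between cover_6_mid and cell_6 below 0.012 m and z of cover_6_mid in the frame of cell_6 between 0.03 and 0.04 m and angle between cover_6_mid's own z axis and vertical below 0.06 rad) or (horizontal distance between cover_6_mid and block_top below 0.01 m and angle between the x axis of cover_6_mid and the x axis of block_top, either way round below 0.14 rad and angle between cover_6_mid's own z axis and vertical below 0.06 rad and z of cover_6_mid in the frame of block_top between 0 and 0.04 m)) and ((horizontal distance between jar_1_mid and cell_1 below 0.022 m and z of jar_1_mid in the frame of cell_1 below 0.036 m and angle between jar_1_mid's own z axis and vertical below 0.12 rad) or (horizontal distance between jar_1_mid and cell_2 below 0.022 m and z of jar_1_mid in the frame of cell_2 below 0.036 m and angle between jar_1_mid's own z axis and vertical below 0.12 rad) or (horizontal distance between jar_1_mid and cell_3 below 0.022 m and z of jar_1_mid in the frame of cell_3 below 0.036 m and angle between jar_1_mid's own z axis and vertical below 0.12 rad) or (horizontal distance between jar_1_mid and cell_4 below 0.022 m and z of jar_1_mid in the frame of cell_4 below 0.036 m and angle between jar_1_mid's own z axis and vertical below 0.12 rad) or (horizontal distance between jar_1_mid and cell_5 below 0.022 m and z of jar_1_mid in the frame of cell_5 below 0.036 m and angle between jar_1_mid's own z axis and vertical below 0.12 rad) or (horizontal distance between jar_1_mid and cell_6 below 0.022 m and z of jar_1_mid in the frame of cell_6 below 0.036 m and angle between jar_1_mid's own z axis and vertical below 0.12 rad)) and ((horizontal distance between jar_2_mid and cell_1 below 0.022 m and z of jar_2_mid in the frame of cell_1 below 0.036 m and angle between jar_2_mid's own z axis and vertical below 0.12 rad) or (horizontal distance between jar_2_mid and cell_2 below 0.022 m and z of jar_2_mid in the frame of cell_2 below 0.036 m and angle between jar_2_mid's own z axis and vertical below 0.12 rad) or (horizontal distance between jar_2_mid and cell_3 below 0.022 m and z of jar_2_mid in the frame of cell_3 below 0.036 m and angle between jar_2_mid's own z axis and vertical below 0.12 rad) or (horizontal distance between jar_2_mid and cell_4 below 0.022 m and z of jar_2_mid in the frame of cell_4 below 0.036 m and angle between jar_2_mid's own z axis and vertical below 0.12 rad) or (horizontal distance between jar_2_mid and cell_5 below 0.022 m and z of jar_2_mid in the frame of cell_5 below 0.036 m and angle between jar_2_mid's own z axis and vertical below 0.12 rad) or (horizontal distance between jar_2_mid and cell_6 below 0.022 m and z of jar_2_mid in the frame of cell_6 below 0.036 m and angle between jar_2_mid's own z axis and vertical below 0.12 rad)) and ((horizontal distance between jar_3_mid and cell_1 below 0.022 m and z of jar_3_mid in the frame of cell_1 below 0.036 m and angle between jar_3_mid's own z axis and vertical below 0.12 rad) or (horizontal distance between jar_3_mid and cell_2 below 0.022 m and z of jar_3_mid in the frame of cell_2 below 0.036 m and angle between jar_3_mid's own z axis and vertical below 0.12 rad) or (horizontal distance between jar_3_mid and cell_3 below 0.022 m and z of jar_3_mid in the frame of cell_3 below 0.036 m and angle between jar_3_mid's own z axis and vertical below 0.12 rad) or (horizontal distance between jar_3_mid and cell_4 below 0.022 m and z of jar_3_mid in the frame of cell_4 below 0.036 m and angle between jar_3_mid's own z axis and vertical below 0.12 rad) or (horizontal distance between jar_3_mid and cell_5 below 0.022 m and z of jar_3_mid in the frame of cell_5 below 0.036 m and angle between jar_3_mid's own z axis and vertical below 0.12 rad) or (horizontal distance between jar_3_mid and cell_6 below 0.022 m and z of jar_3_mid in the frame of cell_6 below 0.036 m and angle between jar_3_mid's own z axis and vertical below 0.12 rad)) and ((horizontal distance between jar_4_mid and cell_1 below 0.022 m and z of jar_4_mid in the frame of cell_1 below 0.036 m and angle between jar_4_mid's own z axis and vertical below 0.12 rad) or (horizontal distance between jar_4_mid and cell_2 below 0.022 m and z of jar_4_mid in the frame of cell_2 below 0.036 m and angle between jar_4_mid's own z axis and vertical below 0.12 rad) or (horizontal distance between jar_4_mid and cell_3 below 0.022 m and z of jar_4_mid in the frame of cell_3 below 0.036 m and angle between jar_4_mid's own z axis and vertical below 0.12 rad) or (horizontal distance between jar_4_mid and cell_4 below 0.022 m and z of jar_4_mid in the frame of cell_4 below 0.036 m and angle between jar_4_mid's own z axis and vertical below 0.12 rad) or (horizontal distance between jar_4_mid and cell_5 below 0.022 m and z of jar_4_mid in the frame of cell_5 below 0.036 m and angle between jar_4_mid's own z axis and vertical below 0.12 rad) or (horizontal distance between jar_4_mid and cell_6 below 0.022 m and z of jar_4_mid in the frame of cell_6 below 0.036 m and angle between jar_4_mid's own z axis and vertical below 0.12 rad)) and horizontal distance between probe_tip and stand_top below 0.01 m and angle between probe_tip's own z axis and vertical below 0.06 rad and z of probe_tip in the frame of stand_top between -0.083 and -0.073 m and linear speed of each of jar_1, jar_2, jar_3, jar_4 below 0.02 m/s); the robot touches nothing.
It fails at once if the torch is pushed over or shifted more than 3 cm (distance of torch from where it was at the start of the episode above 0.03 m).
It fails at once if the cover of a bin that holds a stone is taken off (distance between stone_1 and cover_1_mid above 0.064 m or distance between stone_2 and cover_2_mid above 0.064 m or distance between stone_3 and cover_3_mid above 0.064 m or distance between stone_4 and cover_4_mid above 0.064 m or distance between stone_5 and cover_5_mid above 0.064 m or distance between stone_6 and cover_6_mid above 0.064 m).
Of stone_1, stone_2, stone_3, stone_4, stone_5, stone_6 only 2 to 2 are there at a start; the rules pass over those that are not, and their reading is None.
Of jar_1, jar_2, jar_3, jar_4 only 3 to 4 are there at a start; the rules pass over those that are not, and their reading is None.
At some moment in a run one of jar_1, jar_2, jar_3, jar_4 may be knocked a few centimetres aside while the robot is not near it.
It also fails if it takes over 210 s, if anything falls off the work surface, if the arm or the gripper's body presses on something with over 40 N, if the wrist force passes 120 N, or if a joint passes its speed limit or range.

ROBOT

A 6-joint arm with a two-finger parallel gripper is mounted at the origin on a cart in front of the work surface, level with it; the furniture and walls round the work are solid. World frame = base frame: x ahead of the robot, y to its left, z up, the work surface at z = 0. Lengths are in m, angles in rad, forces in N, time in s.
With the tool pointing down it reaches from about 0.225 to 0.875 m from the base axis. Payload 3.4 kg.
Tool frame: the origin (TCP) lies between the finger pads; the fingertips stand 8 mm ahead of it and the grasp point (between the pads) lies 11 mm behind it; z points along the fingers, y is the line along which they close (so a half turn about z gives the same grasp; the last joint's range is limited). The gripper opens to 85 mm and grips with 20 to 120 N. Pads are 22 mm wide; open, the fingers measure 114 mm over their backs; the gripper's body (76 mm by 85 mm) begins 54 mm behind the grasp point. The pads swing forward as they close: fully open they stand 13 mm farther back than shut.
Start: joints at [1.042, 0.276, 1.505, -0, 1.361, -0.121], TCP at [0.228, 0.528, 0.239] pointing down, gripper open.
Joint ranges: [-2.89, 2.89], [-0.75, 2.08], [0.22, 2.7], [-1.18, 4.32], [0.11, 2.71], [-2.7, 2.7]. Speed limits (rad/s): [2.57, 2.57, 3.14, 3.14, 3.14, 3.14].

INTERFACE

Orientations are given as a unit quaternion [w, x, y, z].
In Python, from rig import manip gives the robot as it stands.
- The arm moves only by the tool move_arm, never from a script. Its argument "deltas" is a list that holds one entry, the list of rows, each a list of 5 numbers: the shift along the tool's x, y, z normalised to -1 to 1, where 1 is 80 cm, then the turn about the tool's z normalised to -1 to 1, where 1 is 120 degrees, then the closure, from -1 (fully open) to 1 (shut). In form: [[[tx, ty, tz, twist, grip], ...]]. A call has 1 to 12 rows; each row is the pose to reach, as a shift and turn from the pose commanded when the call began, along the tool's axes at that moment; what a row does not reach only later rows make up. A row lasts 1/10 s, in which the tool goes at most 50 mm and 8.59 degrees, less where a joint would pass 70% of its speed; a pose out of reach is approached as far as the arm can. A call with a number of a shift or a turn outside -1 to 1 is refused whole. A call with a gripper value outside its range is refused whole. The fingers move at their own pace and stop on an object; "squeeze" is the grip in N (left out, the last holds). Time passes only in rows, so rows that repeat a pose let the fingers close. It gives the time, the measured TCP pose, the force, the opening and the grip force at its end, in the units of the state.
- manip.get_state(): the state, without advancing time (a new reading comes with each control period).
- manip.get_image(name): name is "side" or "top" or "wrist"; returns the picture (420x560x3 uint8, red, green, blue); there is no depth.
- manip.camera_params(name): a dict with "fx", "fy", "cx", "cy" (pixels), "R" (3x3) and "t" (3): a world point X has camera coordinates R X + t; the wrist camera has in their place "tool_from_camera" (4x4, takes a point from camera to tool coordinates, whose origin is the TCP and whose axes are the flange's). Camera axes: x right, y down, z forward; pixel columns grow to the right and rows downward; lengths in m; the calibration is good to about 2 mm. A picture is of the moment at which its call begins: read the wrist's pose just before it. camera_params takes no time and is no camera call.
- manip.sign_off(): hands the job in; it is judged then, once.
The state is a dict: "clock": time; "qpos": joint angles; "qd": joint speeds; "effort": joint torques, N m; "position": TCP position; "ee_rot": TCP orientation; "contact_force": force on the tool from outside, world axes, zero at the start; "moment": the same for the moment, N m; "width": finger opening in m; "gripper_force": force on a finger pad.
Only numpy, scipy, OpenCV 4.12 (cv2) and the standard library are available. Lean on these libraries where they do the work, as an engineer would, in place of code of your own. Each camera call takes 0.05 s, during which the arm holds its last target. There are 200 camera calls.

## Working session

There is one attempt and no reset: what is moved stays moved. The work goes in short steps, Python scripts to look and compute and a tool call to move; the robot and the scene stay as the last step left them, time stands still between calls to the robot, and variables do not carry over. Pictures are saved under pics/ and viewed, at most 14 in all, crops included, and the job is handed in when it is done.

Besides the shell and the picture viewer there is one more tool, called after ">>>" by a JSON object that holds its "fn" and its "kwargs", one argument or row to a line. move_arm: Moves the arm, as the interface text tells. Scaled input: -1 to 1 covers 80 cm each way for a shift and 120 degrees each way for a turn. Its arguments: {"type":"object","properties":{"deltas":{"type":"array","items":{"type":"array","items":{"type":"array","items":{"type":"number","minimum":-1,"maximum":1}}}},"squeeze":{"type":"number"}},"required":["deltas"]}

```bash
mkdir -p pics; ls; python3 - <<'E'
from rig import manip
import cv2,json
for n in ("top","side"):
    im=manip.get_image(n); cv2.imwrite(f"pics/{n}0.png",im[:,:,::-1]); print(n,manip.camera_params(n))
print(manip.camera_params("wrist")); print(manip.get_state())
E
```

```text
pics
top {'fx': 452.5263215679538, 'fy': 452.5263215679538, 'cx': 285.2727303372634, 'cy': 214.12837369213094, 'R': array([[ 0.02077815, -0.99968489, -0.01408492],
       [-0.98992423, -0.01859753, -0.14037148],
       [ 0.14006531,  0.01685966, -0.98999872]]), 't': array([0.01592146, 0.53176944, 1.20605337])}
side {'fx': 500.4192373124463, 'fy': 500.4192373124463, 'cx': 273.3973107284821, 'cy': 210.53960676880834, 'R': array([[ 0.82539692, -0.56445037,  0.010757  ],
       [-0.33335217, -0.50266229, -0.79762582],
       [ 0.45562733,  0.65477202, -0.60305666]]), 't': array([-0.4607691 ,  0.25430017,  1.10555003])}
{'fx': 343.49496379947607, 'fy': 343.49496379947607, 'cx': 285.8750259023675, 'cy': 211.00365775138968, 'tool_from_camera': array([[ 1.42451245e-04, -9.64815386e-01, -2.62928222e-01,
         6.67072626e-02],
       [ 9.99999801e-01, -2.43532912e-05,  6.31151899e-04,
         1.05902291e-03],
       [-6.15348231e-04, -2.62928259e-01,  9.64815190e-01,
        -1.35622059e-01],
       [ 0.00000000e+00,  0.00000000e+00,  0.00000000e+00,
         1.00000000e+00]])}
{'clock': 0.1, 'qpos': array([ 1.04199431e+00,  2.76515780e-01,  1.50602168e+00, -2.86930874e-05,
        1.36070357e+00, -1.21020014e-01]), 'qd': array([-1.48620511e-03, -2.17714414e-03, -3.21586454e-03, -1.12113470e-03,
       -1.10614380e-05,  3.69407090e-04]), 'effort': array([ 1.87318838e-03, -4.17699194e+01, -2.46405458e+01, -2.33331093e-04,
        5.75943443e-03,  2.35242652e-06]), 'position': array([0.22781665, 0.52743306, 0.23852928]), 'ee_rot': array([-2.49806034e-04,  2.02478249e-01,  9.79286413e-01, -7.85543128e-04]), 'contact_force': array([-0.47252911,  0.47069919, -0.40887928]), 'moment': array([-0.0208513 ,  0.0012028 , -0.02474986]), 'gripper_force': 0.0, 'width': 0.08546919337922654}
```

View pics/top0.png

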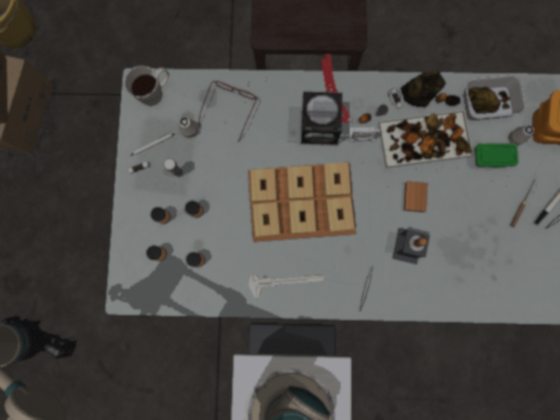

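View pics/side0.png

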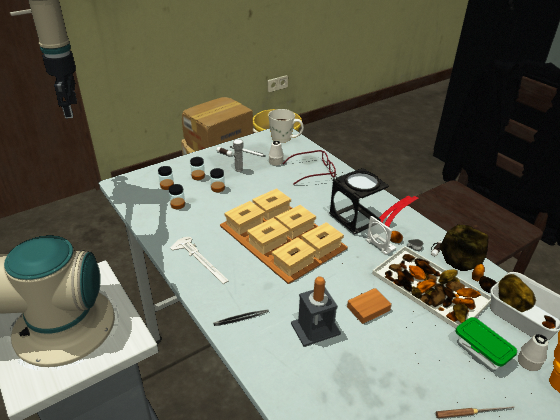

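The top view shows four jars with black caps at about (161,215), (193,208), (156,253) and (195,259). The torch is near (172,167) and the six covers have slots around (263–340, 183–217). The block is at (416,196) and the stand and probe at (411,243).

```bash
cat > h.py <<'E'
from rig import manip
import numpy as np, cv2
from scipy.spatial.transform import Rotation as Ro
def rot(q): return Ro.from_quat(np.r_[q[1:],q[0]]).as_matrix()
def ray(name,uv,st=None):
    p=manip.camera_params(name)
    d=np.array([(uv[0]-p['cx'])/p['fx'],(uv[1]-p['cy'])/p['fy'],1.])
    if name=='wrist':
        M=p['tool_from_camera'];R=rot(st['ee_rot'])
        return st['position']+R@M[:3,3], R@M[:3,:3]@d
    return -p['R'].T@p['t'], p['R'].T@d
def onz(name,uv,z,st=None):
    o,d=ray(name,uv,st); return o+d*(z-o[2])/d[2]
def proj(name,X,st=None):
    p=manip.camera_params(name)
    if name=='wrist':
        M=p['tool_from_camera']; R=rot(st['ee_rot'])
        c=M[:3,:3].T@(R.T@(np.array(X)-st['position'])-M[:3,3])
    else: c=p['R']@np.array(X)+p['t']
    return np.array([p['fx']*c[0]/c[2]+p['cx'],p['fy']*c[1]/c[2]+p['cy']])
def blobs(mask,amin=15):
    n,l,s,c=cv2.connectedComponentsWithStats(mask.astype(np.uint8))
    return [(c[i],s[i]) for i in range(1,n) if s[i][4]>=amin],l
def yaw(st):  # world heading of tool y axis, mod pi
    y=rot(st['ee_rot'])[:,1]; return np.arctan2(y[1],y[0])
def plan(xyz,ydir=None,st=None):
    """normalised shift+twist from the present pose to TCP xyz with tool y along heading ydir (rad)"""
    st=st or manip.get_state(); R=rot(st['ee_rot'])
    d=R.T@(np.array(xyz)-st['position'])
    t=0
    if ydir is not None:
        e=(ydir-yaw(st)+np.pi/2)%np.pi-np.pi/2
        t=-np.degrees(e)/120
    return np.round(np.r_[d/.8,t],4)
E
python3 - <<'E'
from h import *
im=manip.get_image("top"); hsv=cv2.cvtColor(im,cv2.COLOR_RGB2HSV)
roi=np.zeros(im.shape[:2],bool); roi[160:242,245:358]=1
m=(hsv[...,2]<70)&roi
for c,s in blobs(m,10)[0]: print("dark",c.round(1),s,onz("top",c,.048).round(4))
# jars
roi[:]=0; roi[195:275,140:215]=1
for c,s in blobs((hsv[...,2]<60)&roi,15)[0]: print("cap",c.round(1),s,onz("top",c,.062).round(4))
for nm,(r0,r1,c0,c1) in dict(block=(175,218,395,435),stand=(222,268,388,436)).items():
    print(nm,im[(r0+r1)//2,(c0+c1)//2])
    roi[:]=0; roi[r0:r1,c0:c1]=1
    if nm=='block': mm=(hsv[...,1]>120)&roi;z=.024
    else: mm=(hsv[...,2]<75)&roi; z=.094
    for c,s in blobs(mm,20)[0]: print(nm,c.round(1),s,onz("top",c,z).round(4))
roi[:]=0;roi[222:268,388:436]=1
mm=(hsv[...,1]>110)&roi
for c,s in blobs(mm,4)[0]: print('handle',c.round(1),s,onz("top",c,.156).round(4))
big=cv2.resize(im[150:290,130:440],None,fx=2.5,fy=2.5,interpolation=cv2.INTER_CUBIC)
cv2.imwrite('pics/top_crop.png',big[:,:,::-1])
E
```

```text
dark [336.5 178.4] [335 174   4   9  33] [ 0.6319 -0.1126  0.048 ]
dark [299.5 181.5] [298 178   4   8  32] [ 0.6213 -0.011   0.048 ]
dark [262.5 184.2] [261 180   4   9  34] [0.6118 0.0907 0.048 ]
dark [339.6 213.8] [338 210   4   9  34] [ 0.5336 -0.1215  0.048 ]
dark [302. 216.] [300 212   5   9  43] [ 0.5256 -0.0194  0.048 ]
dark [265.5 219. ] [264 215   4   9  34] [0.5155 0.0798 0.048 ]
cap [192.5 207.5] [186 201  14  14 154] [0.5414 0.2777 0.062 ]
cap [157.8 213.9] [151 208  15  13 150] [0.522  0.3707 0.062 ]
cap [153.7 252.3] [147 246  14  14 151] [0.4184 0.3757 0.062 ]
cap [193.5 258.9] [187 253  14  13 154] [0.4029 0.2679 0.062 ]
block [119  81  53]
block [415.2 196.3] [405 183  21  28 539] [ 0.5901 -0.3339  0.024 ]
stand [109 107 106]
stand [407.8 245.7] [393 229  36  34 702] [ 0.447  -0.2931  0.094 ]
stand [416.3 242.4] [414 239   6   7  31] [ 0.456  -0.3153  0.094 ]
handle [421.  241.5] [415 238  12   7  60] [ 0.4531 -0.3098  0.156 ]
```

View pics/top_crop.png

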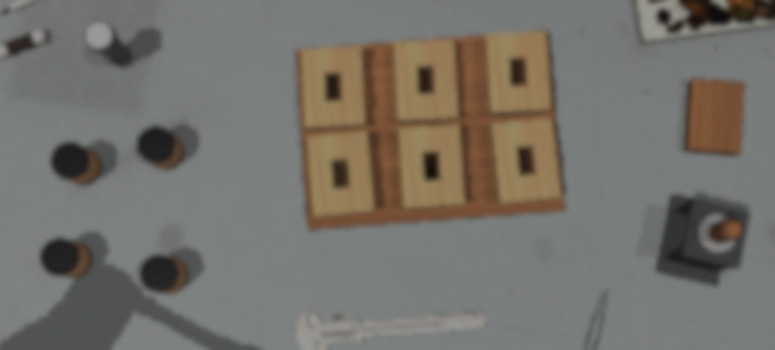

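The crop confirms the layout. The covers form a 2x3 grid turned about 5.6°, and the probe handle stands up and leans to the right by parallax. Next I move above the stand.

```bash
python3 -c "
from h import *
print(plan([.452,-.307,.27],np.radians(95.6)))"
```

```text
[-0.6709 -0.8465 -0.0381 -0.2414]
```

>>> {"fn": "move_arm", "kwargs": {
  "deltas": [
    [[-0.67,-0.846,-0.038,-0.241,-1],[-0.67,-0.846,-0.038,-0.241,-1],[-0.67,-0.846,-0.038,-0.241,-1],[-0.67,-0.846,-0.038,-0.241,-1],[-0.67,-0.846,-0.038,-0.241,-1],[-0.67,-0.846,-0.038,-0.241,-1],[-0.67,-0.846,-0.038,-0.241,-1],[-0.67,-0.846,-0.038,-0.241,-1],[-0.67,-0.846,-0.038,-0.241,-1],[-0.67,-0.846,-0.038,-0.241,-1],[-0.67,-0.846,-0.038,-0.241,-1],[-0.67,-0.846,-0.038,-0.241,-1]]
  ]
}}

```text
clock: 1.35
position: [0.3822, -0.0488, 0.2605]
ee_rot: [0.0, -0.048, 0.999, 0.0]
contact_force: [1.0, 0.5, -0.4]
width: 0.0854
gripper_force: 0.0
```

```bash
python3 -c "
from h import *
print(plan([.452,-.307,.27],np.radians(95.6)),manip.get_state()['qd'].round(2))"
```

```text
[-0.0559 -0.3297 -0.0119 -0.0007] [-1.17  0.26 -0.29  0.01  0.02 -1.16]
```

>>> {"fn": "move_arm", "kwargs": {
  "deltas": [
    [[-0.054,-0.325,-0.012,0,-1],[-0.054,-0.325,-0.012,0,-1],[-0.054,-0.325,-0.012,0,-1],[-0.054,-0.325,-0.012,0,-1],[-0.054,-0.325,-0.012,0,-1],[-0.054,-0.325,-0.012,0,-1],[-0.054,-0.325,-0.012,0,-1],[-0.054,-0.325,-0.012,0,-1],[-0.054,-0.325,-0.012,0,-1],[-0.054,-0.325,-0.012,0,-1]]
  ]
}}

```text
clock: 2.35
position: [0.4502, -0.2995, 0.2703]
ee_rot: [0.0, -0.049, 0.999, 0.0]
contact_force: [-0.3, -0.8, 0.6]
width: 0.0852
gripper_force: 0.0
```

```bash
python3 -c "
from h import *
st=manip.get_state(); im=manip.get_image('wrist'); cv2.imwrite('pics/w1.png',im[:,:,::-1]); np.save('w1.npy',im)
print(st['position'],yaw(st))"
```

```text
[ 0.45015975 -0.29954518  0.27025635] 1.6695056984085435
```

View pics/w1.png

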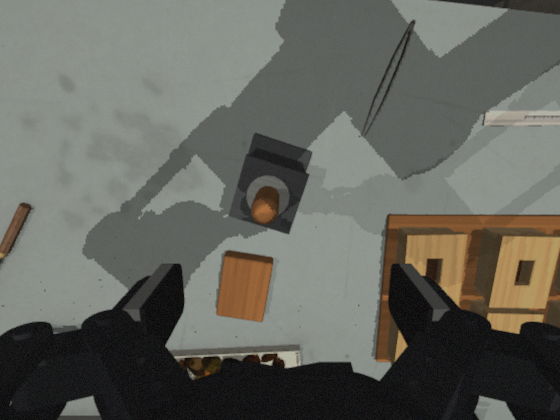

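The wrist view shows the flange ring at about (267,195), the handle top near (263,208) and the block at (245,286). I will fit the ring and the block.

```bash
python3 - <<'E'
from h import *
st=manip.get_state(); im=np.load('w1.npy'); hsv=cv2.cvtColor(im,cv2.COLOR_RGB2HSV)
print(im[183,267],im[193,250],im[160,265],im[208,263],im[190,300])
roi=np.zeros(im.shape[:2],bool); roi[165:232,235:305]=1
ring=(hsv[...,2]>85)&(hsv[...,1]<60)&roi
b,l=blobs(ring,60)
for c,s in b: print(c.round(1),s)
i=max(range(len(b)),key=lambda i:b[i][1][4]*(abs(b[i][0][0]-267)<15))
pts=np.argwhere(l>0); 
lab=l[183,267]; pts=np.argwhere(l==lab)[:,::-1].astype(np.float32)
c,r=cv2.minEnclosingCircle(pts); print('ring',c,r,onz('wrist',c,.099,st))
h=(hsv[...,1]>110)&roi
hb=np.argwhere(h)[:,::-1]; print('handle bbox',hb.min(0),hb.max(0))
for p in [(264,208)]: print('handle top',onz('wrist',p,.156,st))
roi[:]=0; roi[240:335,205:285]=1
m=((hsv[...,1]>110)&roi).astype(np.uint8)
cs,_=cv2.findContours(m,cv2.RETR_EXTERNAL,cv2.CHAIN_APPROX_NONE); cc=max(cs,key=cv2.contourArea)
rect=cv2.minAreaRect(cc); box=cv2.boxPoints(rect); print('rect',rect)
B=np.array([onz('wrist',p,.024,st) for p in box]); print(B.round(4),B.mean(0).round(4))
for k in range(4):
    e=B[(k+1)%4]-B[k]; print(np.linalg.norm(e).round(4),np.degrees(np.arctan2(e[1],e[0])).round(1))
E
```

```text
[104 104 101] [99 98 96] [38 37 38] [169 112  66] [49 49 48]
[237.1 173.8] [235 165   8  26 106]
[262.9 186.1] [247 176  41  32 461]
[299.2 216.6] [289 189  16  43 354]
[250. 227.] [235 218  45  14 311]
ring (267.0, 195.5) 20.81475830078125 [ 0.45474925 -0.31546883  0.099     ]
handle bbox [251 187] [278 223]
handle top [ 0.45147375 -0.3150185   0.156     ]
rect ((243.9335174560547, 285.68206787109375), (48.73432922363281, 64.92842102050781), 8.746162414550781)
[[ 0.6303 -0.3702  0.024 ]
 [ 0.5429 -0.3623  0.024 ]
 [ 0.5467 -0.3045  0.024 ]
 [ 0.6349 -0.3092  0.024 ]] [ 0.5887 -0.3365  0.024 ]
0.0877 174.9
0.058 86.2
0.0883 -3.0
0.0612 -94.3
```

```bash
python3 -c "
from h import *
print(plan([.453,-.315,.116],np.radians(95.6)),plan([.453,-.315,.27]))"
```

```text
[-0.0015 -0.0193  0.1929  0.0004] [-0.0016 -0.0193  0.0004  0.    ]
```

>>> {"fn": "move_arm", "kwargs": {
  "deltas": [
    [[-0.0015,-0.0193,0.0,0,-1],[-0.0015,-0.0193,0.06,0,-1],[-0.0015,-0.0193,0.12,0,-1],[-0.0015,-0.0193,0.16,0,-1],[-0.0015,-0.0193,0.1929,0,-1],[-0.0015,-0.0193,0.1929,0,-1],[-0.0015,-0.0193,0.1929,0,1],[-0.0015,-0.0193,0.1929,0,1],[-0.0015,-0.0193,0.1929,0,1],[-0.0015,-0.0193,0.1929,0,1],[-0.0015,-0.0193,0.1929,0,1],[-0.0015,-0.0193,0.1929,0,1]]
  ],
  "squeeze": 40
}}

```text
clock: 3.6
position: [0.4537, -0.3171, 0.1168]
ee_rot: [0.001, -0.049, 0.999, -0.001]
contact_force: [-1.0, 0.1, 6.3]
width: 0.0209
gripper_force: 39.4
```

>>> {"fn": "move_arm", "kwargs": {
  "deltas": [
    [[0,0,0,0,1],[0,0,0,0,1],[0,0,0,0,1],[0,0,0,0,1]]
  ]
}}

```text
clock: 4.0
position: [0.4537, -0.3171, 0.1168]
ee_rot: [0.001, -0.048, 0.999, -0.001]
contact_force: [-0.5, -0.3, 6.3]
width: 0.0212
gripper_force: 39.4
```

```bash
python3 -c "
from h import *
st=manip.get_state();print(st['position'],st['contact_force'],st['width'],st['gripper_force'])"
```

```text
[ 0.45368585 -0.31711306  0.11682554] [-0.51242831 -0.29392358  6.26495752] 0.021247949314524627 39.41161349415779
```

>>> {"fn": "move_arm", "kwargs": {
  "deltas": [
    [[0,0,-0.03,0,1],[0,0,-0.08,0,1],[0,0,-0.14,0,1],[0,0,-0.14,0,1],[0,0,-0.14,0,1]]
  ]
}}

```text
clock: 4.5
position: [0.4534, -0.3168, 0.2286]
ee_rot: [0.001, -0.049, 0.999, -0.001]
contact_force: [-0.9, 1.0, -1.4]
width: 0.0207
gripper_force: 39.4
```

```bash
python3 -c "
from h import *
print(manip.get_state()['contact_force'],plan([.5336,-.1215,.2],1.5708+.096))"
```

```text
[-0.93755154  0.97358529 -1.37830786] [-0.1234  0.2333  0.0356  0.0005]
```

>>> {"fn": "move_arm", "kwargs": {
  "deltas": [
    [[-0.04,0.06,0.0,0,1],[-0.08,0.13,0.01,0,1],[-0.11,0.2,0.02,0,1],[-0.1234,0.2333,0.0356,0,1],[-0.1234,0.2333,0.0356,0,1],[-0.1234,0.2333,0.0356,0,1],[-0.1234,0.2333,0.0356,0,1],[-0.1234,0.2333,0.0356,0,1]]
  ]
}}

```text
clock: 5.3
position: [0.533, -0.1228, 0.1989]
ee_rot: [-0.0, -0.048, 0.999, -0.0]
contact_force: [0.2, 0.2, -0.7]
width: 0.0211
gripper_force: 39.6
```

```bash
python3 -c "
from h import *
st=manip.get_state(); im=manip.get_image('wrist'); cv2.imwrite('pics/w2.png',im[:,:,::-1]); np.save('w2.npy',im)
print(st['position'],yaw(st)); R=rot(st['ee_rot'])
for tip in ([0,0,.101],[.002,0,.101],[0,0,.023]): print(proj('wrist',st['position']+R@np.array(tip),st))
print(proj('wrist',[.5336,-.1215,.048],st))"
```

```text
[ 0.53298196 -0.12277099  0.19887639] 1.66628239685641
[284.22792673 213.17246431]
[284.22478749 210.47384057]
[283.60667462 255.51016814]
[285.98021331 198.40468529]
```

View pics/w2.png

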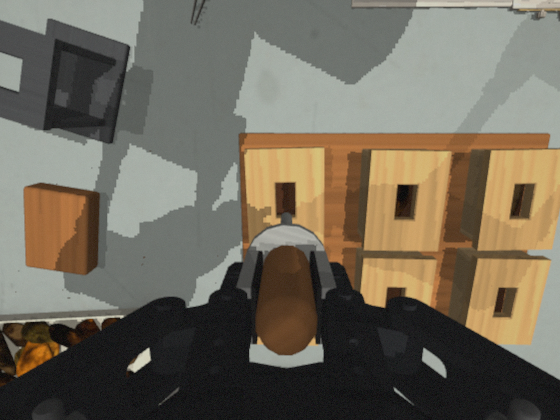

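The rod tip is visible at (286,214) and the near slot at (286,200), matching the predictions within 2 px. I will measure all the visible slots from here.

```bash
python3 - <<'E'
from h import *
st=manip.get_state(); im=np.load('w2.npy'); hsv=cv2.cvtColor(im,cv2.COLOR_RGB2HSV)
for g in [(.5336,-.1215),(.5256,-.0194),(.5155,.0798),(.6213,-.011),(.6118,.0907)]:
    u,v=proj('wrist',[*g,.048],st).astype(int)
    roi=np.zeros(im.shape[:2],bool); roi[max(v-28,0):v+28,max(u-20,0):u+20]=1
    if (u>545): print('out',u,v); continue
    m=(hsv[...,2]<120)&roi
    b,l=blobs(m,60)
    for c,s in b:
        if s[2]<36 and s[3]<50: print(g,c.round(1),s,onz('wrist',(s[0]+s[2]/2-.5,s[1]+s[3]/2-.5),.048,st).round(4), im[int(c[1]),int(c[0])])
E
```

```text
(0.5336, -0.1215) [285.2 202.8] [274 183  26  43 770] [ 0.5387 -0.1207  0.048 ] [54 39 27]
(0.5256, -0.0194) [405.4 201.3] [395 185  23  35 671] [ 0.5272 -0.0187  0.048 ] [30 10 10]
(0.5155, 0.0798) [521.6 200.5] [510 184  25  35 662] [0.5169 0.0803 0.048 ] [63 39 21]
(0.6118, 0.0907) [504.3 301.8] [493 288  24  29 515] [0.6132 0.0907 0.048 ] [79 63 44]
```

```bash
python3 -c "
from h import *
print(plan([.535,-.121,.119],1.5708+.096))"
```

```text
[-0.0026  0.0022  0.1001 -0.0005]
```

>>> {"fn": "move_arm", "kwargs": {
  "deltas": [
    [[-0.0026,0.0022,0.03,0,1],[-0.0026,0.0022,0.05,0,1],[-0.0026,0.0022,0.065,0,1],[-0.0026,0.0022,0.08,0,1],[-0.0026,0.0022,0.09,0,1],[-0.0026,0.0022,0.096,0,1],[-0.0026,0.0022,0.1,0,1],[-0.0026,0.0022,0.1,0,1]]
  ]
}}

```text
clock: 6.15
position: [0.5353, -0.1193, 0.1189]
ee_rot: [-0.0, -0.048, 0.999, 0.0]
contact_force: [0.2, -0.0, -0.5]
width: 0.0212
gripper_force: 39.6
```

>>> {"fn": "move_arm", "kwargs": {
  "deltas": [
    [[0,0,0.005,0,1],[0,0,0.009,0,1],[0,0,0.0115,0,1],[0,0,0.0115,0,1],[0,0,0.0115,0,1]]
  ]
}}

```text
clock: 6.65
position: [0.5353, -0.1193, 0.1099]
ee_rot: [0.0, -0.048, 0.999, 0.0]
contact_force: [0.2, 0.2, -0.6]
width: 0.0205
gripper_force: 39.6
```

```bash
python3 -c "
from h import *
s=manip.get_state(); print(s['position'],s['contact_force'])
up=s.copy()
print(plan([.527,-.019,.18]),plan([.527,-.019,.119],1.5708+.096))"
```

```text
[ 0.53525591 -0.11931027  0.1098773 ] [ 0.16736483  0.19214655 -0.58897986]
[-0.0019  0.1258 -0.0876  0.    ] [-0.0019  0.1258 -0.0114  0.0005]
```

>>> {"fn": "move_arm", "kwargs": {
  "deltas": [
    [[0,0,-0.06,0,1],[0,0.03,-0.085,0,1],[-0.0019,0.09,-0.085,0,1],[-0.0019,0.1258,-0.085,0,1],[-0.0019,0.1258,-0.08,0,1],[-0.0019,0.1258,-0.06,0,1],[-0.0019,0.1258,-0.04,0,1],[-0.0019,0.1258,-0.025,0,1],[-0.0019,0.1258,-0.017,0,1],[-0.0019,0.1258,-0.012,0,1],[-0.0019,0.1258,-0.012,0,1]]
  ]
}}

```text
clock: 7.75
position: [0.5306, -0.0195, 0.124]
ee_rot: [0.004, -0.048, 0.999, -0.0]
contact_force: [-0.8, 1.9, 22.5]
width: 0.0211
gripper_force: 42.4
```

B holds a stone: 22 N with the tip at about z = 0.023. Next is C.

>>> {"fn": "move_arm", "kwargs": {
  "deltas": [
    [[0,0,-0.05,0,1],[0,0.02,-0.075,0,1],[0,0.08,-0.075,0,1],[0,0.1256,-0.075,0,1],[0,0.1256,-0.07,0,1],[0,0.1256,-0.05,0,1],[0,0.1256,-0.03,0,1],[0,0.1256,-0.014,0,1],[0,0.1256,-0.006,0,1],[0,0.1256,0,0,1],[0,0.1256,0,0,1]]
  ]
}}

```text
clock: 8.85
position: [0.5189, 0.0802, 0.1218]
ee_rot: [0.002, -0.048, 0.999, -0.0]
contact_force: [-2.8, 0.2, 12.1]
width: 0.0207
gripper_force: 41.3
```

```bash
python3 -c "
from h import *
st=manip.get_state(); im=manip.get_image('side');cv2.imwrite('pics/s1.png',cv2.resize(im[170:300,180:400],None,fx=3,fy=3)[:,:,::-1])
print(st['contact_force'],plan([.613,.091,.18]),plan([.613,.091,.119],1.5708+.096))"
```

```text
[-2.80236196  0.24249079 12.12261852] [-0.1186  0.002  -0.0723  0.    ] [-0.1183  0.002   0.004   0.0002]
```

>>> {"fn": "move_arm", "kwargs": {
  "deltas": [
    [[0,0,-0.05,0,1],[-0.02,0,-0.075,0,1],[-0.08,0.001,-0.075,0,1],[-0.1207,0.001,-0.075,0,1],[-0.1207,0.001,-0.07,0,1],[-0.1207,0.001,-0.05,0,1],[-0.1207,0.001,-0.03,0,1],[-0.1207,0.001,-0.014,0,1],[-0.1207,0.001,-0.006,0,1],[-0.1207,0.001,0,0,1],[-0.1207,0.001,0,0,1]]
  ]
}}

```text
clock: 10.0
position: [0.613, 0.091, 0.1192]
ee_rot: [-0.0, -0.048, 0.999, 0.0]
contact_force: [0.6, 0.6, -1.0]
width: 0.0206
gripper_force: 40.0
```

```bash
python3 -c "
from h import *
st=manip.get_state(); 
print(st['contact_force'],plan([.613,.091,.11]),plan([.6225,-.0108,.119],1.5708+.096))"
```

```text
[ 0.56973761  0.58222462 -1.00876903] [0.     0.     0.0115 0.    ] [ 0.0005 -0.1278  0.0002  0.0004]
```

>>> {"fn": "move_arm", "kwargs": {
  "deltas": [
    [[0,0,0.006,0,1],[0,0,0.01,0,1],[0,0,0.01,0,1],[0,0,-0.05,0,1],[0,-0.02,-0.075,0,1],[0.0005,-0.08,-0.075,0,1],[0.0005,-0.1278,-0.075,0,1],[0.0005,-0.1278,-0.06,0,1],[0.0005,-0.1278,-0.03,0,1],[0.0005,-0.1278,-0.008,0,1],[0.0005,-0.1278,0.004,0,1],[0.0005,-0.1278,0.004,0,1]]
  ]
}}

```text
clock: 11.2
position: [0.6216, -0.01, 0.1147]
ee_rot: [-0.002, -0.049, 0.999, 0.0]
contact_force: [-0.1, 0.3, -0.9]
width: 0.0206
gripper_force: 40.0
```

>>> {"fn": "move_arm", "kwargs": {
  "deltas": [
    [[0,0,0.005,0,1],[0,0,0.005,0,1]]
  ]
}}

```text
clock: 11.4
position: [0.6232, -0.0104, 0.1127]
ee_rot: [0.001, -0.049, 0.999, -0.0]
contact_force: [0.2, -0.3, -1.3]
width: 0.0209
gripper_force: 40.0
```

```bash
python3 -c "
from h import *
st=manip.get_state(); 
print(st['contact_force'],plan([.633,-.112,.113],1.5708+.096))"
```

```text
[ 0.24061448 -0.34899864 -1.2737218 ] [ 1.000e-04 -1.276e-01 -3.000e-04  6.000e-04]
```

E is empty. Now D.

>>> {"fn": "move_arm", "kwargs": {
  "deltas": [
    [[0,0,-0.05,0,1],[0,-0.02,-0.08,0,1],[0,-0.08,-0.08,0,1],[0,-0.1276,-0.08,0,1],[0,-0.1276,-0.06,0,1],[0,-0.1276,-0.03,0,1],[0,-0.1276,-0.01,0,1],[0,-0.1276,0,0,1],[0,-0.1276,0,0,1]]
  ]
}}

```text
clock: 12.3
position: [0.6323, -0.112, 0.1117]
ee_rot: [-0.001, -0.049, 0.999, 0.0]
contact_force: [-0.2, -0.3, -0.3]
width: 0.0211
gripper_force: 40.0
```

>>> {"fn": "move_arm", "kwargs": {
  "deltas": [
    [[0,0,-0.05,0,1],[0,0,-0.1,0,1],[0,0,-0.15,0,1],[0,0,-0.15,0,1],[0,0,-0.15,0,1]]
  ]
}}

```text
clock: 12.8
position: [0.6336, -0.1123, 0.2349]
ee_rot: [0.002, -0.049, 0.999, -0.001]
contact_force: [-0.0, -0.6, -1.9]
width: 0.0207
gripper_force: 40.0
```

```bash
python3 -c "
from h import *
st=manip.get_state(); im=manip.get_image('wrist'); im2=manip.get_image('side')
cv2.imwrite('pics/c1.png',np.hstack([im[60:420,100:500],im2[0:360,160:560]])[:,:,::-1]); np.save('w3.npy',im)
print(plan([.4535,-.3165,.232],1.5708+.096))"
```

```text
[ 2.469e-01 -2.329e-01 -2.000e-04  6.000e-04]
```

View pics/c1.png

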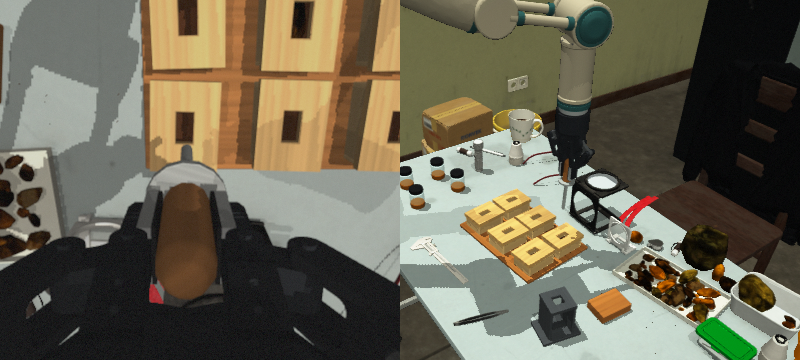

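D is empty too, so B and C hold the stones. The picture shows all covers in place and the probe straight. Now I hang the probe back.

>>> {"fn": "move_arm", "kwargs": {
  "deltas": [
    [[0.04,-0.04,0,0,1],[0.08,-0.08,0,0,1],[0.12,-0.12,0,0,1],[0.16,-0.16,0,0,1],[0.2,-0.2,0,0,1],[0.23,-0.22,0,0,1],[0.2469,-0.2329,0,0,1],[0.2469,-0.2329,0,0,1],[0.2469,-0.2329,0,0,1],[0.2469,-0.2329,0,0,1]]
  ]
}}

```text
clock: 13.9
position: [0.4545, -0.316, 0.2315]
ee_rot: [-0.0, -0.049, 0.999, 0.001]
contact_force: [0.4, 0.0, -1.7]
width: 0.021
gripper_force: 40.0
```

```bash
python3 -c "
from h import *
print(plan([.4537,-.317,.116],1.5708+.096))"
```

```text
[ 0.0011 -0.0014  0.1444  0.0008]
```

>>> {"fn": "move_arm", "kwargs": {
  "deltas": [
    [[0.001,-0.0014,0.03,0,1],[0.001,-0.0014,0.06,0,1],[0.001,-0.0014,0.09,0,1],[0.001,-0.0014,0.115,0,1],[0.001,-0.0014,0.135,0,1],[0.001,-0.0014,0.1435,0,1],[0.001,-0.0014,0.1435,0,1]]
  ]
}}

```text
clock: 14.6
position: [0.4541, -0.3171, 0.1175]
ee_rot: [-0.0, -0.049, 0.999, 0.0]
contact_force: [-0.1, 0.0, -0.6]
width: 0.0209
gripper_force: 40.0
```

>>> {"fn": "move_arm", "kwargs": {
  "deltas": [
    [[0,0,0.0015,0,1],[0,0,0.003,0,1],[0,0,0.003,0,-1],[0,0,0.003,0,-1],[0,0,0.003,0,-1],[0,0,0.003,0,-1],[0,0,0.003,0,-1],[0,0,0.003,0,-1],[0,0,-0.05,0,-1],[0,0,-0.11,0,-1],[0,0,-0.17,0,-1],[0,0,-0.2,0,-1]]
  ]
}}

```text
clock: 15.8
position: [0.4546, -0.3191, 0.2821]
ee_rot: [0.003, -0.048, 0.999, -0.002]
contact_force: [0.9, 0.6, -0.1]
width: 0.0856
gripper_force: 0.0
```

```bash
python3 -c "
from h import *
st=manip.get_state()
im=manip.get_image('wrist'); im2=manip.get_image('side'); print(st['position'],st['width'])
cv2.imwrite('pics/c2.png',np.hstack([im[60:420,100:500],cv2.resize(im2[250:360,270:420],(546,400))[:360]])[:,:800,::-1])
print(plan([.560,-.325,.27],np.radians(86)))"
```

```text
[ 0.45461628 -0.31911316  0.28214179] 0.08556454193512919
[-0.1298 -0.0194  0.0161  0.0796]
```

View pics/c2.png

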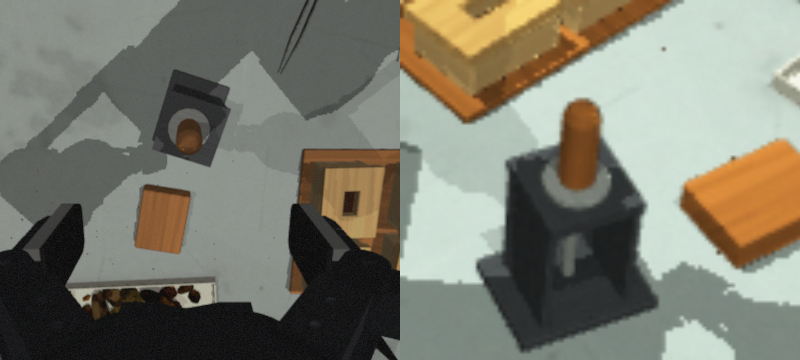

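The probe hangs upright with its flange flush on the plate. Next I measure the block from closer.

```bash
python3 -c "
from h import *
print(plan([.63,-.325,.25],np.radians(95.5)))"
```

```text
[-0.2167 -0.0277  0.0417  0.0004]
```

>>> {"fn": "move_arm", "kwargs": {
  "deltas": [
    [[-0.06,0,0.01,0,-1],[-0.12,-0.01,0.02,0,-1],[-0.17,-0.02,0.03,0,-1],[-0.2167,-0.0277,0.0417,0,-1],[-0.2167,-0.0277,0.0417,0,-1],[-0.2167,-0.0277,0.0417,0,-1],[-0.2167,-0.0277,0.0417,0,-1],[-0.2167,-0.0277,0.0417,0,-1]]
  ]
}}

```text
clock: 16.7
position: [0.6269, -0.3234, 0.2448]
ee_rot: [0.0, -0.048, 0.999, -0.0]
contact_force: [-0.5, -0.3, -0.1]
width: 0.0854
gripper_force: 0.0
```

```bash
cat > rect.py <<'E'
from h import *
def rect(im,st,guess,z,hw=60,smin=110,vmin=0,save=None):
    u,v=proj('wrist',[*guess,z],st).astype(int); hsv=cv2.cvtColor(im,cv2.COLOR_RGB2HSV)
    m=np.zeros(im.shape[:2],np.uint8); sl=np.s_[max(v-hw,0):v+hw,max(u-hw,0):u+hw]
    m[sl]=((hsv[...,1]>smin)&(hsv[...,2]>vmin))[sl]
    if save: cv2.imwrite(save,np.hstack([im[sl][:,:,::-1],cv2.merge([m[sl]*255]*3)]))
    cs,_=cv2.findContours(m,cv2.RETR_EXTERNAL,cv2.CHAIN_APPROX_NONE); cc=max(cs,key=cv2.contourArea)
    pts=np.array([onz('wrist',p[0],z,st)[:2] for p in cc])
    return cv2.minAreaRect((pts*1000).astype(np.float32)), (u,v)
E
python3 - <<'E'
from rect import *
st=manip.get_state(); im=manip.get_image('wrist'); np.save('w4.npy',im)
print(st['position'])
r,uv=rect(im,st,(.5887,-.3365),.024,80,save='pics/blk.png'); print(r,uv)
u,v=uv; hsv=cv2.cvtColor(im,cv2.COLOR_RGB2HSV)
print(hsv[v-60:v+61:6,u,:].tolist())
E
```

```text
[ 0.62694673 -0.32337626  0.2447865 ]
((592.9854736328125, -336.52044677734375), (58.6086311340332, 80.52890014648438), 85.74586486816406) (np.int64(275), np.int64(144))
[[68, 9, 108], [54, 12, 108], [54, 12, 108], [65, 14, 109], [14, 159, 98], [14, 147, 106], [13, 148, 105], [14, 153, 102], [14, 162, 99], [14, 158, 103], [14, 152, 104], [14, 155, 107], [14, 149, 106], [13, 156, 103], [14, 155, 102], [14, 159, 119], [14, 155, 156], [13, 159, 159], [60, 10, 160], [60, 13, 162], [64, 11, 162]]
```

View pics/blk.png

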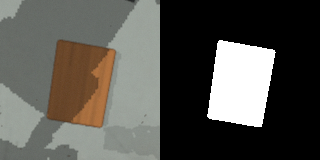

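The block mask is clean: centre (0.593, -0.3365), x axis at -4.25°. Now cover A.

```bash
python3 -c "
from h import *
print(plan([.535,-.121,.1],1.5708+.096),plan([.535,-.121,.029]))"
```

```text
[0.0904 0.2631 0.1811 0.    ] [0.0904 0.2631 0.2699 0.    ]
```

>>> {"fn": "move_arm", "kwargs": {
  "deltas": [
    [[0.02,0.06,0,0,-1],[0.04,0.12,0.01,0,-1],[0.06,0.18,0.06,0,-1],[0.08,0.23,0.11,0,-1],[0.0904,0.2631,0.16,0,-1],[0.0904,0.2631,0.18,0,-1],[0.0904,0.2631,0.18,0,-1],[0.0904,0.2631,0.18,0,-1]]
  ]
}}

```text
clock: 17.55
position: [0.5364, -0.1215, 0.1014]
ee_rot: [0.001, -0.049, 0.999, -0.001]
contact_force: [0.9, -0.4, -0.3]
width: 0.0851
gripper_force: 0.0
```

```bash
python3 -c "
from h import *
print(plan([.535,-.121,.029],1.5708+.096))"
```

```text
[0.0018 0.0009 0.0904 0.0005]
```

>>> {"fn": "move_arm", "kwargs": {
  "deltas": [
    [[0.0018,0.0009,0.04,0,-1],[0.0018,0.0009,0.07,0,-1],[0.0018,0.0009,0.0904,0,-1],[0.0018,0.0009,0.0904,0,-1],[0.0018,0.0009,0.0904,0,1],[0.0018,0.0009,0.0904,0,1],[0.0018,0.0009,0.0904,0,1],[0.0018,0.0009,0.0904,0,1],[0.0018,0.0009,0.0904,0,1]]
  ],
  "squeeze": 30
}}

```text
clock: 18.45
position: [0.5365, -0.1216, 0.0301]
ee_rot: [0.003, -0.048, 0.999, -0.001]
contact_force: [0.5, -2.6, 6.0]
width: 0.0653
gripper_force: 33.6
```

Gripped (65 mm). I lift it and check.

>>> {"fn": "move_arm", "kwargs": {
  "deltas": [
    [[0,0,-0.02,0,1],[0,0,-0.06,0,1],[0,0,-0.12,0,1],[0,0,-0.12,0,1],[0,0,-0.12,0,1]]
  ]
}}

```text
clock: 18.95
position: [0.5353, -0.1205, 0.1258]
ee_rot: [0.002, -0.049, 0.999, -0.001]
contact_force: [-0.2, 0.0, -0.3]
width: 0.065
gripper_force: 34.4
```

```bash
python3 -c "
from h import *
st=manip.get_state()
im=manip.get_image('wrist'); im2=manip.get_image('side'); print(st['position'],st['width'])
cv2.imwrite('pics/c3.png',np.hstack([im[60:420,100:500],cv2.resize(im2[150:330,220:420],(400,360))])[:,:,::-1])
print(plan([.593,-.3365,.12],np.radians(85.75)),plan([.593,-.3365,.016],np.radians(85.75)))"
```

```text
[ 0.53526861 -0.12049071  0.12577691] 0.06496036628322992
[-0.0479 -0.2767  0.0038  0.0817] [-0.0481 -0.2768  0.1338  0.0817]
```

View pics/c3.png

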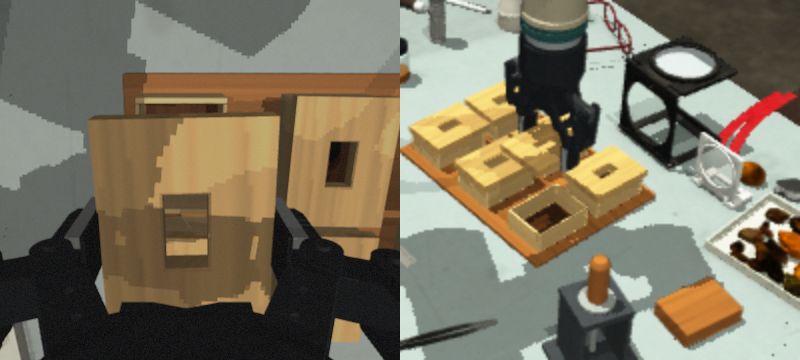

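Cover A is held level, with its slot centre at image (286,291). I check its offset from the TCP.

```bash
python3 -c "
from h import *
st=manip.get_state()
for dx in (-.003,0,.003): print(proj('wrist',st['position']+rot(st['ee_rot'])@np.array([dx,0,-.018]),st))"
```

```text
[283.00802051 304.3146771 ]
[282.99184664 297.28252278]
[282.9754764  290.16499472]
```

>>> {"fn": "move_arm", "kwargs": {
  "deltas": [
    [[0,-0.06,0,0.01,1],[-0.01,-0.12,0,0.04,1],[-0.03,-0.18,0,0.06,1],[-0.04,-0.24,0,0.08,1],[-0.0479,-0.2767,0.0038,0.0817,1],[-0.0479,-0.2767,0.0038,0.0817,1],[-0.0479,-0.2767,0.0038,0.0817,1],[-0.0479,-0.2767,0.0038,0.0817,1],[-0.0479,-0.2767,0.0038,0.0817,1]]
  ]
}}

```text
clock: 19.95
position: [0.5933, -0.3352, 0.1203]
ee_rot: [-0.001, 0.036, 0.999, 0.001]
contact_force: [0.6, 0.5, -0.9]
width: 0.0651
gripper_force: 34.4
```

```bash
python3 -c "
from h import *
print(plan([.593,-.3365,.016],np.radians(85.75)))"
```

```text
[ 1.000e-04 -1.900e-03  1.304e-01  6.000e-04]
```

>>> {"fn": "move_arm", "kwargs": {
  "deltas": [
    [[0,-0.0019,0.05,0,1],[0,-0.0019,0.09,0,1],[0,-0.0019,0.115,0,1],[0,-0.0019,0.126,0,1],[0,-0.0019,0.13,0,1],[0,-0.0019,0.13,0,1],[0,-0.0019,0.13,0,1]]
  ]
}}

```text
clock: 20.65
position: [0.5947, -0.3388, 0.0183]
ee_rot: [0.001, 0.037, 0.999, -0.001]
contact_force: [-0.2, -0.6, -0.9]
width: 0.065
gripper_force: 34.4
```

>>> {"fn": "move_arm", "kwargs": {
  "deltas": [
    [[0,0.0015,0.002,0,1],[0,0.0015,0.0025,0,1],[0,0.0015,0.0025,0,-1],[0,0.0015,0.0025,0,-1],[0,0.0015,0.0025,0,-1],[0,0.0015,0.0025,0,-1],[0,0.0015,-0.02,0,-1],[0,0.0015,-0.08,0,-1],[0,0.0015,-0.14,0,-1],[0,0.0015,-0.2,0,-1],[0,0.0015,-0.28,0,-1],[0,0.0015,-0.28,0,-1]]
  ]
}}

```text
clock: 21.85
position: [0.5959, -0.3386, 0.2479]
ee_rot: [0.005, 0.037, 0.999, -0.003]
contact_force: [0.4, -0.3, -0.0]
width: 0.0859
gripper_force: 0.0
```

```bash
python3 - <<'E'
from rect import *
st=manip.get_state(); im=manip.get_image('wrist')
print(st['position'],st['width'])
hsv=cv2.cvtColor(im,cv2.COLOR_RGB2HSV); r,uv=rect(im,st,(.593,-.3365),.034,85,smin=60,save='pics/blk2.png'); print(r,uv)
print(plan([.632,-.112,.1],1.5708+.096))
E
```

```text
[ 0.59594494 -0.33860924  0.24794624] 0.08589160177354971
((592.2064208984375, -336.3143615722656), (66.15821838378906, 89.09001159667969), 87.31251525878906) (np.int64(287), np.int64(178))
[-0.0221  0.287   0.1835 -0.0812]
```

View pics/blk2.png

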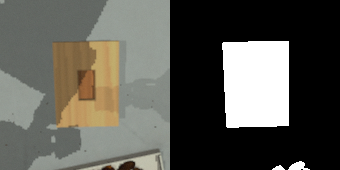

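The cover lies squarely on the block, centre (0.592,-0.336) and within 2°. Next is cover D.

>>> {"fn": "move_arm", "kwargs": {
  "deltas": [
    [[0,0.06,0,-0.02,-1],[-0.005,0.12,0.02,-0.05,-1],[-0.01,0.18,0.07,-0.0812,-1],[-0.02,0.24,0.12,-0.0812,-1],[-0.0221,0.287,0.17,-0.0812,-1],[-0.0221,0.287,0.18,-0.0812,-1],[-0.0221,0.287,0.18,-0.0812,-1],[-0.0221,0.287,0.18,-0.0812,-1],[-0.0221,0.287,0.18,-0.0812,-1]]
  ]
}}

```text
clock: 22.8
position: [0.6293, -0.1108, 0.0977]
ee_rot: [0.001, -0.048, 0.999, -0.001]
contact_force: [-0.5, -0.3, -0.2]
width: 0.0854
gripper_force: 0.0
```

```bash
python3 - <<'E'
from rect import *
st=manip.get_state(); im=manip.get_image('wrist')
print(st['position'])
u,v=proj('wrist',[.632,-.112,.048],st).astype(int); hsv=cv2.cvtColor(im,cv2.COLOR_RGB2HSV)
m=np.zeros(im.shape[:2],bool); m[max(0,v-45):v+45,u-30:u+30]=1
for c,s in blobs((hsv[...,2]<80)&m,100)[0]: print(c,s,onz('wrist',(s[0]+s[2]/2-.5,s[1]+s[3]/2-.5),.048,st))
print(plan([.632,-.112,.029],1.5708+.096))
E
```

```text
[ 0.6293325  -0.11083454  0.0977024 ]
[279.13313609 242.26997041] [ 265  219   30   49 1352] [ 0.63309044 -0.11306969  0.048     ]
[-0.0028 -0.0013  0.0865 -0.0006]
```

>>> {"fn": "move_arm", "kwargs": {
  "deltas": [
    [[-0.0035,-0.002,0.04,0,-1],[-0.0035,-0.002,0.07,0,-1],[-0.0035,-0.002,0.0865,0,-1],[-0.0035,-0.002,0.0865,0,-1],[-0.0035,-0.002,0.0865,0,1],[-0.0035,-0.002,0.0865,0,1],[-0.0035,-0.002,0.0865,0,1],[-0.0035,-0.002,0.0865,0,1],[-0.0035,-0.002,0.06,0,1],[-0.0035,-0.002,0,0,1],[-0.0035,-0.002,-0.03,0,1],[-0.0035,-0.002,-0.03,0,1]]
  ],
  "squeeze": 30
}}

```text
clock: 24.05
position: [0.634, -0.1109, 0.1253]
ee_rot: [0.004, -0.048, 0.999, -0.001]
contact_force: [0.6, 0.7, -0.6]
width: 0.0653
gripper_force: 35.4
```

```bash
cat > chk.py <<'E'
from rect import *
import sys
st=manip.get_state(); im=manip.get_image('wrist'); print(st['position'],st['width'])
hsv=cv2.cvtColor(im,cv2.COLOR_RGB2HSV)
P=st['position']; Rm=rot(st['ee_rot']); 
u,v=proj('wrist',P+Rm@[0,0,-.018],st)
print('held slot expected',u.round(),v.round())
m=(hsv[...,1]>60)&(hsv[...,2]>60)
print('row profile cols of nonwood', [int(x) for x in np.where(~m[int(v)-8,230:340])[0]+230][:3], 'near', im[int(v),int(u)])
cv2.imwrite('pics/chk.png',im[:,:,::-1])
print(plan([.593,-.3365,.12],np.radians(85.2)))
E
python3 chk.py
```

```text
[ 0.63400674 -0.11088199  0.12532871] 0.0653240642902234
held slot expected 283.0 297.0
row profile cols of nonwood [265, 266, 267] near [153 161 153]
[ 0.0761 -0.2765  0.0034  0.0859]
```

>>> {"fn": "move_arm", "kwargs": {
  "deltas": [
    [[0.01,-0.06,0,0.02,1],[0.03,-0.12,0,0.05,1],[0.045,-0.18,0,0.0859,1],[0.065,-0.24,0,0.0859,1],[0.0761,-0.2765,0.0034,0.0859,1],[0.0761,-0.2765,0.0034,0.0859,1],[0.0761,-0.2765,0.0034,0.0859,1],[0.0761,-0.2765,0.0034,0.0859,1],[0.0761,-0.2765,0.0034,0.0859,1],[0.0761,-0.2765,0.0034,0.0859,1]]
  ]
}}

```text
clock: 25.1
position: [0.5923, -0.3353, 0.118]
ee_rot: [-0.0, 0.041, 0.999, 0.0]
contact_force: [-0.0, 0.5, -1.4]
width: 0.0652
gripper_force: 35.4
```

```bash
python3 -c "
from h import *
print(plan([.593,-.3365,.026],np.radians(85.5)))"
```

```text
[-0.001  -0.0014  0.115  -0.0018]
```

>>> {"fn": "move_arm", "kwargs": {
  "deltas": [
    [[0,-0.0008,0.05,0,1],[0,-0.0008,0.09,0,1],[0,-0.0008,0.105,0,1],[0,-0.0008,0.112,0,1],[0,-0.0008,0.115,0,1],[0,-0.0008,0.115,0,1],[0,-0.0008,0.115,0,1]]
  ]
}}

```text
clock: 25.8
position: [0.5908, -0.3371, 0.0343]
ee_rot: [-0.0, 0.041, 0.999, -0.001]
contact_force: [-12.5, 7.3, 35.4]
width: 0.0649
gripper_force: 57.3
```

The fingertips reach 8 mm below the held cover and rest on the first one's edge. I ease up, release over the pile and check. Later covers will be gripped higher.

>>> {"fn": "move_arm", "kwargs": {
  "deltas": [
    [[0,0,-0.012,0,1],[0,0,-0.012,0,1],[0,0,-0.012,0,1],[0,0,-0.012,0,-1],[0,0,-0.012,0,-1],[0,0,-0.012,0,-1],[0,0,-0.012,0,-1],[0,0,-0.07,0,-1],[0,0,-0.13,0,-1],[0,0,-0.19,0,-1],[0,0,-0.26,0,-1],[0,0,-0.26,0,-1]]
  ]
}}

```text
clock: 27.0
position: [0.5948, -0.3395, 0.2423]
ee_rot: [0.006, 0.042, 0.999, -0.004]
contact_force: [0.0, -0.4, 1.2]
width: 0.0855
gripper_force: 0.0
```

```bash
cat > pile.py <<'E'
from rect import *
import sys
z=float(sys.argv[1])
st=manip.get_state(); im=manip.get_image('wrist'); im2=manip.get_image('side')
print(st['position'],st['width'])
r,uv=rect(im,st,(.593,-.3365),z,80,smin=60); print(r)
u,v=uv; a=im[max(v-90,0):v+90,u-90:u+90]
b=im2[240:360,290:410]
cv2.imwrite(sys.argv[2],np.hstack([cv2.resize(a,(400,400)),cv2.resize(b,(400,400))])[:,:,::-1])
E
python3 pile.py .044 pics/p2.png
```

```text
[ 0.59479908 -0.3395018   0.24226985] 0.08550452522632208
((591.3060913085938, -335.8729553222656), (67.86235809326172, 89.63822174072266), 85.31393432617188)
```

View pics/p2.png

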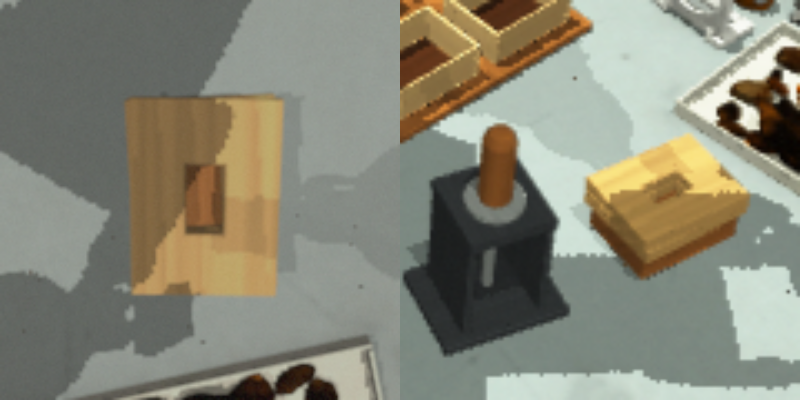

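Both covers are stacked flat and square at (0.591,-0.336). Cover E comes next, gripped higher.

```bash
python3 -c "
from h import *
print(plan([.622,-.0105,.1],1.5708+.096))"
```

```text
[-0.0014  0.4115  0.1696 -0.086 ]
```

>>> {"fn": "move_arm", "kwargs": {
  "deltas": [
    [[0,0.06,0,-0.02,-1],[0,0.12,0.0,-0.05,-1],[0,0.18,0.02,-0.086,-1],[0,0.24,0.05,-0.086,-1],[0,0.3,0.08,-0.086,-1],[0,0.36,0.12,-0.086,-1],[-0.0014,0.4115,0.15,-0.086,-1],[-0.0014,0.4115,0.1696,-0.086,-1],[-0.0014,0.4115,0.1696,-0.086,-1],[-0.0014,0.4115,0.1696,-0.086,-1],[-0.0014,0.4115,0.1696,-0.086,-1]]
  ]
}}

```text
clock: 28.2
position: [0.6212, -0.0108, 0.0988]
ee_rot: [0.0, -0.047, 0.999, -0.0]
contact_force: [0.7, -1.0, 0.1]
width: 0.0851
gripper_force: 0.0
```

```bash
cat > slot.py <<'E'
from rect import *
import sys
x,y,z=map(float,sys.argv[1:])
st=manip.get_state(); im=manip.get_image('wrist')
u,v=proj('wrist',[x,y,.048],st).astype(int); hsv=cv2.cvtColor(im,cv2.COLOR_RGB2HSV)
m=np.zeros(im.shape[:2],bool); m[max(0,v-45):v+45,u-30:u+30]=1
for c,s in blobs((hsv[...,2]<80)&m,100)[0]: print(c,s,onz('wrist',(s[0]+s[2]/2-.5,s[1]+s[3]/2-.5),.048,st))
print(plan([x,y,z],1.5708+.096))
E
python3 slot.py .622 -.0105 .040
```

```text
[282.61676159 236.31977217] [ 268  214   30   46 1229] [ 0.62116533 -0.01161545  0.048     ]
[-0.0007  0.0006  0.0741 -0.0007]
```

>>> {"fn": "move_arm", "kwargs": {
  "deltas": [
    [[0,0,0.04,0,-1],[0,0,0.07,0,-1],[0,0,0.0735,0,-1],[0,0,0.0735,0,-1],[0,0,0.0735,0,1],[0,0,0.0735,0,1],[0,0,0.0735,0,1],[0,0,0.0735,0,1],[0,0,0.06,0,1],[0,0,0.0,0,1],[0,0,-0.03,0,1],[0,0,-0.03,0,1]]
  ],
  "squeeze": 35
}}

```text
clock: 29.45
position: [0.6236, -0.0096, 0.1274]
ee_rot: [0.005, -0.048, 0.999, -0.001]
contact_force: [0.5, -0.4, 0.7]
width: 0.065
gripper_force: 39.6
```

```bash
python3 -c "
from h import *
s=manip.get_state(); print(s['position'],s['width'],s['gripper_force'])
print(plan([.593,-.3365,.12],np.radians(85.5)))"
```

```text
[ 0.62359105 -0.009616    0.12741322] 0.06499604854302264 39.614394307136536
[ 0.0775 -0.403   0.0093  0.0835]
```

>>> {"fn": "move_arm", "kwargs": {
  "deltas": [
    [[0.01,-0.06,0,0.02,1],[0.02,-0.12,0,0.05,1],[0.035,-0.18,0,0.0835,1],[0.045,-0.24,0,0.0835,1],[0.06,-0.3,0.0,0.0835,1],[0.07,-0.36,0.0,0.0835,1],[0.0775,-0.403,0.005,0.0835,1],[0.0775,-0.403,0.0093,0.0835,1],[0.0775,-0.403,0.0093,0.0835,1],[0.0775,-0.403,0.0093,0.0835,1],[0.0775,-0.403,0.0093,0.0835,1]]
  ]
}}

```text
clock: 30.55
position: [0.59, -0.3347, 0.1148]
ee_rot: [-0.0, 0.039, 0.999, 0.0]
contact_force: [-0.6, -0.4, 0.4]
width: 0.0646
gripper_force: 39.6
```

```bash
python3 -c "
from h import *
print(plan([.592,-.3362,.047],np.radians(85.5)))"
```

```text
[-0.0027 -0.0018  0.0848  0.0007]
```

>>> {"fn": "move_arm", "kwargs": {
  "deltas": [
    [[-0.0015,-0.001,0.04,0,1],[-0.0015,-0.001,0.07,0,1],[-0.0015,-0.001,0.08,0,1],[-0.0015,-0.001,0.0848,0,1],[-0.0015,-0.001,0.0848,0,1],[-0.0015,-0.001,0.0848,0,1]]
  ]
}}

```text
clock: 31.15
position: [0.592, -0.3372, 0.0483]
ee_rot: [0.001, 0.039, 0.999, -0.001]
contact_force: [-0.5, -0.2, -1.5]
width: 0.0647
gripper_force: 39.6
```

>>> {"fn": "move_arm", "kwargs": {
  "deltas": [
    [[0,0,0.002,0,1],[0,0,0.002,0,1],[0,0,0.002,0,-1],[0,0,0.002,0,-1],[0,0,0.002,0,-1],[0,0,0.002,0,-1],[0,0,-0.06,0,-1],[0,0,-0.12,0,-1],[0,0,-0.18,0,-1],[0,0,-0.24,0,-1],[0,0,-0.24,0,-1]]
  ]
}}

```text
clock: 32.25
position: [0.5942, -0.3395, 0.2478]
ee_rot: [0.007, 0.039, 0.999, -0.004]
contact_force: [0.4, -0.8, -0.4]
width: 0.0853
gripper_force: 0.0
```

```bash
python3 pile.py .054 pics/p3.png; python3 -c "
from h import *
print(plan([.613,.0905,.1],1.5708+.096))"
```

```text
[ 0.59421298 -0.33954277  0.24783002] 0.08526064117254296
((590.8519287109375, -335.99298095703125), (66.3546142578125, 90.69939422607422), 84.89569854736328)
[ 0.0158  0.5359  0.175  -0.0835]
```

>>> {"fn": "move_arm", "kwargs": {
  "deltas": [
    [[0,0.06,0,-0.02,-1],[0,0.12,0.0,-0.05,-1],[0,0.18,0.0,-0.0835,-1],[0,0.24,0.02,-0.0835,-1],[0,0.3,0.05,-0.0835,-1],[0.005,0.36,0.08,-0.0835,-1],[0.01,0.42,0.11,-0.0835,-1],[0.013,0.48,0.14,-0.0835,-1],[0.0158,0.5359,0.16,-0.0835,-1],[0.0158,0.5359,0.175,-0.0835,-1],[0.0158,0.5359,0.175,-0.0835,-1],[0.0158,0.5359,0.175,-0.0835,-1]]
  ]
}}

```text
clock: 33.55
position: [0.6111, 0.0907, 0.0976]
ee_rot: [-0.002, -0.048, 0.999, -0.0]
contact_force: [0.8, -0.2, -0.5]
width: 0.0855
gripper_force: 0.0
```

```bash
python3 slot.py .613 .0905 .040
```

```text
[282.84657913 240.54941258] [ 268  216   31   50 1447] [0.61279188 0.09035061 0.048     ]
[-0.0014  0.0004  0.0732 -0.0001]
```

>>> {"fn": "move_arm", "kwargs": {
  "deltas": [
    [[-0.0012,0,0.04,0,-1],[-0.0012,0,0.07,0,-1],[-0.0012,0,0.073,0,-1],[-0.0012,0,0.073,0,-1],[-0.0012,0,0.073,0,1],[-0.0012,0,0.073,0,1],[-0.0012,0,0.073,0,1],[-0.0012,0,0.073,0,1],[-0.0012,0,0.06,0,1],[-0.0012,0,0.0,0,1],[-0.0012,0,-0.03,0,1],[-0.0012,0,-0.03,0,1]]
  ],
  "squeeze": 35
}}

```text
clock: 34.8
position: [0.616, 0.0916, 0.1281]
ee_rot: [0.005, -0.048, 0.999, 0.0]
contact_force: [0.6, -1.0, -0.6]
width: 0.0651
gripper_force: 39.6
```

```bash
python3 -c "
from h import *
s=manip.get_state(); print(s['position'],s['width'],s['gripper_force'])
print(plan([.592,-.336,.12],np.radians(85.5)))"
```

```text
[0.6159694  0.09159899 0.1280982 ] 0.06511354474972539 39.58241522312164
[ 0.0814 -0.5291  0.0095  0.0836]
```

>>> {"fn": "move_arm", "kwargs": {
  "deltas": [
    [[0.01,-0.06,0,0.02,1],[0.02,-0.12,0,0.05,1],[0.03,-0.18,0,0.0836,1],[0.04,-0.24,0,0.0836,1],[0.05,-0.3,0.0,0.0836,1],[0.06,-0.36,0.0,0.0836,1],[0.065,-0.42,0.0,0.0836,1],[0.072,-0.48,0.0,0.0836,1],[0.079,-0.53,0.003,0.0836,1],[0.079,-0.53,0.003,0.0836,1],[0.079,-0.53,0.003,0.0836,1],[0.079,-0.53,0.003,0.0836,1]]
  ]
}}

```text
clock: 36.0
position: [0.5904, -0.3353, 0.1199]
ee_rot: [-0.001, 0.039, 0.999, 0.001]
contact_force: [-0.5, -0.6, -0.3]
width: 0.0649
gripper_force: 39.6
```

```bash
python3 -c "
from h import *
print(plan([.592,-.336,.057],np.radians(85.5)))"
```

```text
[-0.0022 -0.0009  0.0786  0.0001]
```

>>> {"fn": "move_arm", "kwargs": {
  "deltas": [
    [[-0.0012,0,0.04,0,1],[-0.0012,0,0.065,0,1],[-0.0012,0,0.074,0,1],[-0.0012,0,0.079,0,1],[-0.0012,0,0.079,0,1],[-0.0012,0,0.079,0,1]]
  ]
}}

```text
clock: 36.6
position: [0.5926, -0.3359, 0.0588]
ee_rot: [0.001, 0.039, 0.999, -0.0]
contact_force: [-0.4, 2.3, 3.6]
width: 0.0652
gripper_force: 40.0
```

>>> {"fn": "move_arm", "kwargs": {
  "deltas": [
    [[0,0,0.0005,0,1],[0,0,0.0005,0,-1],[0,0,0.0005,0,-1],[0,0,0.0005,0,-1],[0,0,0.0005,0,-1],[0,0,-0.06,0,-1],[0,0,-0.12,0,-1],[0,0,-0.18,0,-1],[0,0,-0.24,0,-1],[0,0,-0.24,0,-1]]
  ]
}}

```text
clock: 37.6
position: [0.5949, -0.3393, 0.2583]
ee_rot: [0.007, 0.04, 0.999, -0.004]
contact_force: [0.2, 0.7, 0.0]
width: 0.0857
gripper_force: 0.0
```

```bash
python3 pile.py .064 pics/p4.png; python3 - <<'E'
from h import *
im=manip.get_image("top"); hsv=cv2.cvtColor(im,cv2.COLOR_RGB2HSV)
roi=np.zeros(im.shape[:2],bool); roi[185:290,120:230]=1
for c,s in blobs((hsv[...,2]<60)&roi,15)[0]: print("cap",c.round(1),s,onz("top",c,.062).round(4))
print(plan([.47,.31,.30]))
E
```

```text
[ 0.59491848 -0.33928239  0.25827544] 0.0856996668485463
((590.15087890625, -334.7916564941406), (66.78356170654297, 89.61476135253906), 84.70356750488281)
cap [192.4 207.5] [186 201  14  14 151] [0.5414 0.2778 0.062 ]
cap [157.8 213.9] [151 208  14  13 147] [0.5221 0.3707 0.062 ]
cap [153.7 252.2] [147 246  14  13 149] [0.4184 0.3756 0.062 ]
cap [193.6 258.8] [187 253  14  13 153] [0.4031 0.2676 0.062 ]
[ 0.2153  0.794  -0.0633  0.    ]
```

View pics/p4.png

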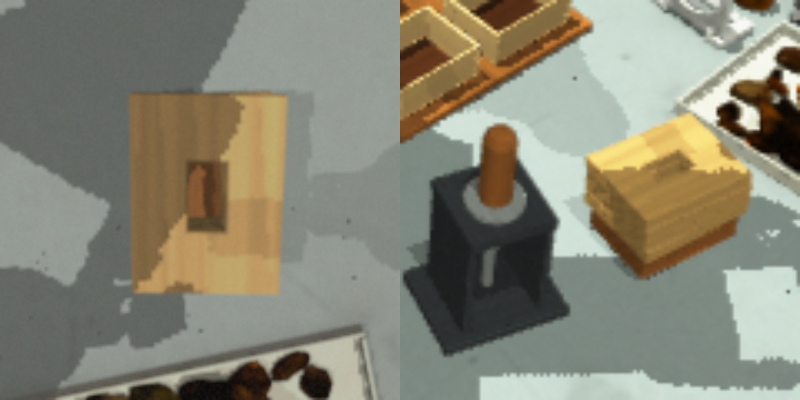

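All four covers are stacked flat and square. Now the jars, J1 first.

```bash
python3 -c "
from h import *
print(plan([.542,.278,.15],1.5708+.096))"
```

```text
[ 0.1223  0.7612  0.1241 -0.0836]
```

>>> {"fn": "move_arm", "kwargs": {
  "deltas": [
    [[0.1,0.7612,0.06,-0.0836,-1],[0.1,0.7612,0.06,-0.0836,-1],[0.1,0.7612,0.06,-0.0836,-1],[0.1,0.7612,0.06,-0.0836,-1],[0.1,0.7612,0.06,-0.0836,-1],[0.1,0.7612,0.06,-0.0836,-1],[0.1,0.7612,0.06,-0.0836,-1],[0.1,0.7612,0.06,-0.0836,-1],[0.1,0.7612,0.06,-0.0836,-1],[0.1,0.7612,0.06,-0.0836,-1],[0.1,0.7612,0.06,-0.0836,-1],[0.1,0.7612,0.06,-0.0836,-1]]
  ]
}}

```text
clock: 38.95
position: [0.5593, 0.2619, 0.2]
ee_rot: [-0.002, -0.048, 0.999, -0.001]
contact_force: [1.0, -0.2, 0.5]
width: 0.0851
gripper_force: 0.0
```

```bash
python3 -c "
from h import *
im=manip.get_image('top'); hsv=cv2.cvtColor(im,cv2.COLOR_RGB2HSV)
roi=np.zeros(im.shape[:2],bool); roi[185:290,120:215]=1
for c,s in blobs((hsv[...,2]<60)&roi,15)[0]: print(c.round(1),s,onz('top',c,.062).round(4))
print(manip.get_state()['position'],plan([.542,.278,.15],1.5708+.096))"
```

```text
[162.5 185.8] [156 185  12   3  28] [0.5997 0.3626 0.062 ]
[197.3 188. ] [182 185  32   8 203] [0.5951 0.2671 0.062 ]
[157.5 191.4] [147 186  24  11 105] [0.5839 0.3754 0.062 ]
[192.5 227.1] [185 201  16  64 388] [0.488  0.2748 0.062 ]
[157.9 213.9] [151 208  14  13 148] [0.5221 0.3706 0.062 ]
[123.9 239.5] [120 231   9  18  94] [0.451  0.4582 0.062 ]
[0.55806793 0.27048102 0.19913701] [0.0187 0.0109 0.0616 0.0021]
```

>>> {"fn": "move_arm", "kwargs": {
  "deltas": [
    [[0.0187,0.0109,0.03,0.002,-1],[0.0187,0.0109,0.0616,0.002,-1],[0.0187,0.0109,0.0616,0.002,-1],[0.0187,0.0109,0.0616,0.002,-1]]
  ]
}}

```text
clock: 39.4
position: [0.5446, 0.2671, 0.152]
ee_rot: [-0.002, -0.046, 0.999, -0.001]
contact_force: [0.3, 0.8, 1.1]
width: 0.0857
gripper_force: 0.0
```

```bash
cat > jar.py <<'E'
from h import *
import sys
x,y,z=map(float,sys.argv[1:4]); zt=float(sys.argv[4])  # guess xy, cap height, target TCP z
st=manip.get_state(); im=manip.get_image('wrist'); hsv=cv2.cvtColor(im,cv2.COLOR_RGB2HSV)
u,v=proj('wrist',[x,y,z],st).astype(int); print(st['position'],u,v)
m=np.zeros(im.shape[:2],bool); m[max(0,v-70):v+70,max(0,u-70):u+70]=1
for c,s in blobs((hsv[...,2]<70)&m,300)[0]: print(c.round(1),s,onz('wrist',c,z,st).round(4))
cv2.imwrite('pics/jar.png',im[:,:,::-1])
print(plan([x,y,zt],1.5708+.096))
E
python3 jar.py .542 .278 .062 .040
```

```text
[0.5445785  0.26707499 0.15202408] 300 215
[303.4 216.7] [ 274  187   60   59 2729] [0.5425 0.28   0.062 ]
[ 0.0032  0.0138  0.1416 -0.0022]
```

>>> {"fn": "move_arm", "kwargs": {
  "deltas": [
    [[0.003,0.016,0,-0.002,-1],[0.003,0.016,0.04,-0.002,-1],[0.003,0.016,0.09,-0.002,-1],[0.003,0.016,0.13,-0.002,-1],[0.003,0.016,0.1416,-0.002,-1],[0.003,0.016,0.1416,-0.002,-1],[0.003,0.016,0.1416,-0.002,1],[0.003,0.016,0.1416,-0.002,1],[0.003,0.016,0.1416,-0.002,1],[0.003,0.016,0.1416,-0.002,1],[0.003,0.016,0.1416,-0.002,1],[0.003,0.016,0.1416,-0.002,1]]
  ],
  "squeeze": 35
}}

```text
clock: 40.65
position: [0.5428, 0.2804, 0.042]
ee_rot: [0.002, -0.048, 0.999, 0.0]
contact_force: [-0.2, -1.1, 6.5]
width: 0.0405
gripper_force: 35.0
```

>>> {"fn": "move_arm", "kwargs": {
  "deltas": [
    [[0,0,-0.01,0,1],[0,0,-0.04,0,1],[0,0,-0.09,0,1],[0,0,-0.14,0,1],[0,0,-0.14,0,1]]
  ]
}}

```text
clock: 41.15
position: [0.5452, 0.2817, 0.1586]
ee_rot: [0.006, -0.048, 0.999, 0.002]
contact_force: [1.2, 0.9, -1.3]
width: 0.0405
gripper_force: 36.0
```

```bash
python3 -c "
from h import *
s=manip.get_state(); print(s['width'],s['gripper_force'],s['contact_force'])
print(plan([.612,.091,.15],1.5708+.096))"
```

```text
0.040514692133375586 35.97304665483534 [ 1.16794262  0.91604715 -1.34345078]
[-6.010e-02 -2.453e-01  1.060e-02  1.000e-04]
```

>>> {"fn": "move_arm", "kwargs": {
  "deltas": [
    [[-0.015,-0.06,0,0,1],[-0.03,-0.12,0,0,1],[-0.045,-0.18,0,0,1],[-0.06,-0.22,0.01,0,1],[-0.063,-0.2465,0.0106,0,1],[-0.063,-0.2465,0.0106,0,1],[-0.063,-0.2465,0.0106,0,1],[-0.063,-0.2465,0.0106,0,1],[-0.063,-0.2465,0.0106,0,1]]
  ]
}}

```text
clock: 42.05
position: [0.6103, 0.0899, 0.1436]
ee_rot: [-0.0, -0.049, 0.999, 0.0]
contact_force: [-0.0, 0.9, -1.6]
width: 0.0403
gripper_force: 36.2
```

```bash
python3 -c "
from h import *
print(manip.get_state()['position'],plan([.6125,.091,.052],1.5708+.096))"
```

```text
[0.61025111 0.0899447  0.14363187] [-0.003   0.001   0.1145  0.0007]
```

>>> {"fn": "move_arm", "kwargs": {
  "deltas": [
    [[-0.002,0.001,0.03,0,1],[-0.002,0.001,0.06,0,1],[-0.002,0.001,0.085,0,1],[-0.002,0.001,0.105,0,1],[-0.002,0.001,0.1145,0,1],[-0.002,0.001,0.1145,0,1],[-0.002,0.001,0.1145,0,1]]
  ]
}}

```text
clock: 42.75
position: [0.6128, 0.0902, 0.0528]
ee_rot: [0.001, -0.048, 0.999, 0.0]
contact_force: [0.2, 0.3, -2.6]
width: 0.0401
gripper_force: 36.2
```

>>> {"fn": "move_arm", "kwargs": {
  "deltas": [
    [[0,0,0.002,0,1],[0,0,0.003,0,1],[0,0,0.003,0,1],[0,0,0.003,0,-1],[0,0,0.003,0,-1],[0,0,0.003,0,-1],[0,0,0.003,0,-1],[0,0,0.003,0,-1],[0,0,-0.06,0,-1],[0,0,-0.12,0,-1],[0,0,-0.17,0,-1],[0,0,-0.17,0,-1]]
  ]
}}

```text
clock: 43.95
position: [0.6162, 0.0899, 0.1952]
ee_rot: [0.007, -0.048, 0.999, -0.0]
contact_force: [0.6, -0.6, 0.4]
width: 0.0855
gripper_force: 0.0
```

```bash
cat > caps.py <<'E'
from h import *
im=manip.get_image('top'); hsv=cv2.cvtColor(im,cv2.COLOR_RGB2HSV)
roi=np.zeros(im.shape[:2],bool); roi[185:300,120:230]=1
for c,s in blobs((hsv[...,2]<60)&roi,60)[0]: print('cap',c.round(1),s,onz('top',c,.062).round(4))
E
python3 caps.py; python3 jar.py .612 .091 .070 .2; python3 -c "
from h import *
print(plan([.5235,.371,.16],1.5708+.096))"
```

```text
cap [157.9 213.9] [151 208  14  13 146] [0.522  0.3706 0.062 ]
cap [153.7 252.2] [147 246  14  13 147] [0.4184 0.3755 0.062 ]
cap [193.6 258.9] [187 253  14  13 153] [0.4029 0.2678 0.062 ]
[0.61433561 0.08976967 0.19185557] 286 201
[284.9 195.3] [ 254  152   62   78 3303] [0.6069 0.0894 0.07  ]
[ 0.0007  0.0017 -0.0133  0.0001]
[7.740e-02 3.607e-01 3.650e-02 1.000e-04]
```

>>> {"fn": "move_arm", "kwargs": {
  "deltas": [
    [[0.0,0.06,0,0,-1],[0.02,0.12,0,0,-1],[0.04,0.18,0,0,-1],[0.06,0.24,0.01,0,-1],[0.07,0.3,0.02,0,-1],[0.0774,0.362,0.0365,0,-1],[0.0774,0.362,0.0365,0,-1],[0.0774,0.362,0.0365,0,-1],[0.0774,0.362,0.0365,0,-1],[0.0774,0.362,0.0365,0,-1]]
  ]
}}

```text
clock: 45.05
position: [0.5234, 0.3704, 0.1587]
ee_rot: [-0.0, -0.047, 0.999, -0.0]
contact_force: [-0.2, -0.2, 0.7]
width: 0.0853
gripper_force: 0.0
```

```bash
python3 jar.py .523 .372 .062 .042
```

```text
[0.52337023 0.37041096 0.15873559] 286 214
[288.  214.6] [ 260  186   57   58 2587] [0.5229 0.373  0.062 ]
[ 0.0005  0.0021  0.1463 -0.0009]
```

>>> {"fn": "move_arm", "kwargs": {
  "deltas": [
    [[0.0005,0.003,0.03,0,-1],[0.0005,0.003,0.08,0,-1],[0.0005,0.003,0.13,0,-1],[0.0005,0.003,0.1463,0,-1],[0.0005,0.003,0.1463,0,-1],[0.0005,0.003,0.1463,0,1],[0.0005,0.003,0.1463,0,1],[0.0005,0.003,0.1463,0,1],[0.0005,0.003,0.1463,0,1],[0.0005,0.003,0.1463,0,1],[0.0005,0.003,0.1463,0,1]]
  ],
  "squeeze": 35
}}

```text
clock: 46.2
position: [0.5235, 0.3748, 0.0442]
ee_rot: [0.002, -0.048, 0.999, 0.001]
contact_force: [-0.1, -1.0, 6.4]
width: 0.0404
gripper_force: 35.5
```

>>> {"fn": "move_arm", "kwargs": {
  "deltas": [
    [[0,0,-0.01,0,1],[0,0,-0.04,0,1],[0,0,-0.09,0,1],[0,0,-0.14,0,1],[0,0,-0.14,0,1],[0,0,-0.14,0,1]]
  ]
}}

```text
clock: 46.8
position: [0.5223, 0.3746, 0.155]
ee_rot: [0.001, -0.048, 0.999, 0.001]
contact_force: [-0.1, -1.1, -4.2]
width: 0.0402
gripper_force: 36.0
```

```bash
python3 -c "
from h import *
s=manip.get_state(); print(s['width'],s['gripper_force'],s['contact_force'])
print(plan([.622,-.011,.155],1.5708+.096))"
```

```text
0.04024836699771965 35.98967146128416 [-0.05352499 -1.1139985  -4.24026036]
[-7.780e-02 -4.917e-01 -3.000e-04  1.000e-04]
```

>>> {"fn": "move_arm", "kwargs": {
  "deltas": [
    [[-0.01,-0.06,0,0,1],[-0.02,-0.12,0,0,1],[-0.03,-0.18,0,0,1],[-0.04,-0.24,0,0,1],[-0.05,-0.3,0,0,1],[-0.06,-0.36,0,0,1],[-0.07,-0.42,0,0,1],[-0.0778,-0.47,0,0,1],[-0.0778,-0.4917,0,0,1],[-0.0778,-0.4917,0,0,1],[-0.0778,-0.4917,0,0,1],[-0.0778,-0.4917,0,0,1]]
  ]
}}

```text
clock: 48.0
position: [0.6209, -0.0096, 0.153]
ee_rot: [-0.001, -0.049, 0.999, 0.001]
contact_force: [0.3, 0.1, -2.1]
width: 0.0405
gripper_force: 36.2
```

```bash
python3 -c "
from h import *
print(manip.get_state()['position'],plan([.622,-.011,.0545],1.5708+.096))"
```

```text
[ 0.62093157 -0.00958103  0.15304355] [-0.0014 -0.0021  0.1232  0.0007]
```

>>> {"fn": "move_arm", "kwargs": {
  "deltas": [
    [[-0.001,-0.001,0.03,0,1],[-0.001,-0.001,0.06,0,1],[-0.001,-0.001,0.09,0,1],[-0.001,-0.001,0.11,0,1],[-0.001,-0.001,0.123,0,1],[-0.001,-0.001,0.123,0,1],[-0.001,-0.001,0.123,0,1]]
  ]
}}

```text
clock: 48.7
position: [0.6232, -0.0112, 0.056]
ee_rot: [0.0, -0.049, 0.999, 0.0]
contact_force: [0.2, -0.5, -0.9]
width: 0.0407
gripper_force: 36.3
```

>>> {"fn": "move_arm", "kwargs": {
  "deltas": [
    [[0,0,0.002,0,1],[0,0,0.004,0,1],[0,0,0.004,0,1],[0,0,0.004,0,-1],[0,0,0.004,0,-1],[0,0,0.004,0,-1],[0,0,0.004,0,-1],[0,0,0.004,0,-1],[0,0,-0.06,0,-1],[0,0,-0.12,0,-1],[0,0,-0.17,0,-1],[0,0,-0.17,0,-1]]
  ]
}}

```text
clock: 49.9
position: [0.6267, -0.0124, 0.1986]
ee_rot: [0.007, -0.048, 0.999, -0.001]
contact_force: [0.7, 0.6, 0.3]
width: 0.0855
gripper_force: 0.0
```

```bash
python3 caps.py; python3 -c "
from h import *
print(manip.get_state()['position'],plan([.404,.269,.16],1.5708+.096))"
```

```text
cap [153.7 252.2] [147 246  14  13 149] [0.4184 0.3756 0.062 ]
cap [193.6 258.8] [187 253  14  13 152] [0.403  0.2677 0.062 ]
[ 0.62486112 -0.01221025  0.19529724] [2.414e-01 3.765e-01 4.160e-02 1.000e-04]
```

>>> {"fn": "move_arm", "kwargs": {
  "deltas": [
    [[0.03,0.05,0,0,-1],[0.06,0.1,0,0,-1],[0.09,0.15,0,0,-1],[0.12,0.2,0.0,0,-1],[0.15,0.25,0.01,0,-1],[0.18,0.3,0.02,0,-1],[0.22,0.34,0.03,0,-1],[0.2414,0.3765,0.0416,0,-1],[0.2414,0.3765,0.0416,0,-1],[0.2414,0.3765,0.0416,0,-1],[0.2414,0.3765,0.0416,0,-1]]
  ]
}}

```text
clock: 51.05
position: [0.4022, 0.2688, 0.1578]
ee_rot: [-0.0, -0.048, 0.999, -0.0]
contact_force: [0.1, 0.5, 0.0]
width: 0.0855
gripper_force: 0.0
```

```bash
python3 jar.py .404 .269 .062 .042
```

```text
[0.40215215 0.26876089 0.1577666 ] 284 217
[285.7 216.2] [ 257  188   58   58 2618] [0.4028 0.2699 0.062 ]
[-0.002   0.0003  0.1449 -0.0004]
```

>>> {"fn": "move_arm", "kwargs": {
  "deltas": [
    [[-0.001,0.001,0.03,0,-1],[-0.001,0.001,0.08,0,-1],[-0.001,0.001,0.13,0,-1],[-0.001,0.001,0.1445,0,-1],[-0.001,0.001,0.1445,0,-1],[-0.001,0.001,0.1445,0,1],[-0.001,0.001,0.1445,0,1],[-0.001,0.001,0.1445,0,1],[-0.001,0.001,0.1445,0,1],[-0.001,0.001,0.1445,0,1],[-0.001,0.001,0.1445,0,1]]
  ],
  "squeeze": 35
}}

```text
clock: 52.2
position: [0.4035, 0.2704, 0.044]
ee_rot: [0.002, -0.048, 0.999, 0.0]
contact_force: [-0.4, -1.8, 6.3]
width: 0.0404
gripper_force: 35.0
```

>>> {"fn": "move_arm", "kwargs": {
  "deltas": [
    [[0,0,-0.01,0,1],[0,0,-0.04,0,1],[0,0,-0.09,0,1],[0,0,-0.14,0,1],[0,0,-0.14,0,1],[0,0,-0.14,0,1]]
  ]
}}

```text
clock: 52.8
position: [0.4024, 0.2704, 0.1555]
ee_rot: [0.001, -0.048, 0.999, 0.001]
contact_force: [-0.4, -0.5, -2.5]
width: 0.0406
gripper_force: 36.0
```

```bash
python3 -c "
from h import *
s=manip.get_state(); print(s['width'],s['gripper_force'],s['contact_force'])
print(plan([.5345,-.121,.155],1.5708+.096))"
```

```text
0.04055197305059424 36.0203567539644 [-0.43437688 -0.53774176 -2.4983577 ]
[-1.174e-01 -5.028e-01  4.000e-04  1.000e-04]
```

>>> {"fn": "move_arm", "kwargs": {
  "deltas": [
    [[-0.013,-0.055,0,0,1],[-0.026,-0.11,0,0,1],[-0.039,-0.165,0,0,1],[-0.052,-0.22,0,0,1],[-0.065,-0.275,0,0,1],[-0.078,-0.33,0,0,1],[-0.091,-0.385,0,0,1],[-0.104,-0.44,0,0,1],[-0.1174,-0.49,0,0,1],[-0.1174,-0.5028,0,0,1],[-0.1174,-0.5028,0,0,1],[-0.1174,-0.5028,0,0,1]]
  ]
}}

```text
clock: 54.0
position: [0.5328, -0.1199, 0.153]
ee_rot: [-0.002, -0.048, 0.999, 0.001]
contact_force: [-0.1, 1.6, -1.8]
width: 0.04
gripper_force: 36.4
```

```bash
python3 -c "
from h import *
print(manip.get_state()['position'],plan([.5345,-.121,.0545],1.5708+.096))"
```

```text
[ 0.53283818 -0.11989944  0.15303432] [-2.400e-03 -1.900e-03  1.232e-01 -1.000e-04]
```

>>> {"fn": "move_arm", "kwargs": {
  "deltas": [
    [[-0.001,-0.001,0.03,0,1],[-0.001,-0.001,0.06,0,1],[-0.001,-0.001,0.09,0,1],[-0.001,-0.001,0.11,0,1],[-0.001,-0.001,0.123,0,1],[-0.001,-0.001,0.123,0,1],[-0.001,-0.001,0.123,0,1]]
  ]
}}

```text
clock: 54.7
position: [0.5355, -0.1212, 0.0566]
ee_rot: [0.0, -0.049, 0.999, 0.0]
contact_force: [-0.7, 0.2, -1.7]
width: 0.0401
gripper_force: 36.4
```

>>> {"fn": "move_arm", "kwargs": {
  "deltas": [
    [[0,0,0.002,0,1],[0,0,0.0045,0,1],[0,0,0.0045,0,1],[0,0,0.0045,0,-1],[0,0,0.0045,0,-1],[0,0,0.0045,0,-1],[0,0,0.0045,0,-1],[0,0,0.0045,0,-1],[0,0,-0.06,0,-1],[0,0,-0.12,0,-1],[0,0,-0.17,0,-1],[0,0,-0.17,0,-1]]
  ]
}}

```text
clock: 55.9
position: [0.5391, -0.1232, 0.1985]
ee_rot: [0.006, -0.048, 0.999, -0.003]
contact_force: [0.5, -0.2, 0.1]
width: 0.0854
gripper_force: 0.0
```

```bash
python3 caps.py; python3 -c "
from h import *
print(manip.get_state()['position'],plan([.419,.377,.16],1.5708+.096))"
```

```text
cap [153.7 252.2] [147 246  14  13 149] [0.4184 0.3756 0.062 ]
[ 0.53722508 -0.12255103  0.19545704] [8.750e-02 6.359e-01 4.180e-02 1.000e-04]
```

>>> {"fn": "move_arm", "kwargs": {
  "deltas": [
    [[0.0875,0.6359,0,0,-1],[0.0875,0.6359,0,0,-1],[0.0875,0.6359,0,0,-1],[0.0875,0.6359,0,0,-1],[0.0875,0.6359,0,0,-1],[0.0875,0.6359,0,0,-1],[0.0875,0.6359,0,0,-1],[0.0875,0.6359,0,0,-1],[0.0875,0.6359,0.02,0,-1],[0.0875,0.6359,0.0418,0,-1],[0.0875,0.6359,0.0418,0,-1],[0.0875,0.6359,0.0418,0,-1]]
  ]
}}

```text
clock: 57.15
position: [0.4142, 0.3791, 0.1554]
ee_rot: [-0.003, -0.05, 0.999, -0.001]
contact_force: [0.2, -1.0, -0.4]
width: 0.0856
gripper_force: 0.0
```

```bash
python3 jar.py .419 .3765 .062 .042
```

```text
[0.41419974 0.37909949 0.15536401] 280 223
[281.9 222.3] [ 253  194   58   58 2644] [0.4183 0.3777 0.062 ]
[-0.0052 -0.0016  0.1429  0.0013]
```

>>> {"fn": "move_arm", "kwargs": {
  "deltas": [
    [[-0.001,0,0.0,0,-1],[-0.001,0,0.03,0,-1],[-0.001,0,0.08,0,-1],[-0.001,0,0.13,0,-1],[-0.001,0,0.1445,0,-1],[-0.001,0,0.1445,0,-1],[-0.001,0,0.1445,0,1],[-0.001,0,0.1445,0,1],[-0.001,0,0.1445,0,1],[-0.001,0,0.1445,0,1],[-0.001,0,0.1445,0,1],[-0.001,0,0.1445,0,1]]
  ],
  "squeeze": 35
}}

```text
clock: 58.4
position: [0.4187, 0.3784, 0.0451]
ee_rot: [0.002, -0.048, 0.999, 0.001]
contact_force: [0.2, -1.1, 6.2]
width: 0.0403
gripper_force: 34.7
```

>>> {"fn": "move_arm", "kwargs": {
  "deltas": [
    [[0,0,-0.01,0,1],[0,0,-0.04,0,1],[0,0,-0.09,0,1],[0,0,-0.14,0,1],[0,0,-0.14,0,1],[0,0,-0.14,0,1]]
  ]
}}

```text
clock: 59.0
position: [0.4177, 0.3781, 0.1564]
ee_rot: [0.001, -0.048, 0.999, 0.001]
contact_force: [-0.3, -0.6, -1.9]
width: 0.0404
gripper_force: 36.0
```

```bash
python3 -c "
from h import *
s=manip.get_state(); print(s['width'],s['gripper_force'],s['contact_force'])
print(plan([.6325,-.112,.16],1.5708+.096))"
```

```text
0.04041798150795697 35.950784822925925 [-0.28095744 -0.55760579 -1.94730317]
[-2.083e-01 -6.356e-01 -4.900e-03  2.000e-04]
```

>>> {"fn": "move_arm", "kwargs": {
  "deltas": [
    [[-0.2083,-0.6356,-0.005,0,1],[-0.2083,-0.6356,-0.005,0,1],[-0.2083,-0.6356,-0.005,0,1],[-0.2083,-0.6356,-0.005,0,1],[-0.2083,-0.6356,-0.005,0,1],[-0.2083,-0.6356,-0.005,0,1],[-0.2083,-0.6356,-0.005,0,1],[-0.2083,-0.6356,-0.005,0,1],[-0.2083,-0.6356,-0.005,0,1],[-0.2083,-0.6356,-0.005,0,1],[-0.2083,-0.6356,-0.005,0,1],[-0.2083,-0.6356,-0.005,0,1]]
  ]
}}

```text
clock: 60.2
position: [0.6332, -0.1173, 0.1564]
ee_rot: [-0.001, -0.046, 0.999, -0.001]
contact_force: [-0.0, 1.1, -2.6]
width: 0.0402
gripper_force: 36.3
```

>>> {"fn": "move_arm", "kwargs": {
  "deltas": [
    [[0,0,0,0,1],[0,0,0,0,1],[0,0,0,0,1]]
  ]
}}

```text
clock: 60.5
position: [0.6313, -0.1107, 0.1585]
ee_rot: [-0.001, -0.049, 0.999, 0.001]
contact_force: [-0.2, -0.1, -2.6]
width: 0.0403
gripper_force: 36.3
```

```bash
python3 -c "
from h import *
print(manip.get_state()['position'],plan([.6325,-.112,.0545],1.5708+.096))"
```

```text
[ 0.63133709 -0.11069933  0.15850158] [-0.0015 -0.0019  0.13    0.0008]
```

>>> {"fn": "move_arm", "kwargs": {
  "deltas": [
    [[-0.001,-0.001,0.03,0,1],[-0.001,-0.001,0.06,0,1],[-0.001,-0.001,0.09,0,1],[-0.001,-0.001,0.115,0,1],[-0.001,-0.001,0.13,0,1],[-0.001,-0.001,0.13,0,1],[-0.001,-0.001,0.13,0,1]]
  ]
}}

```text
clock: 61.2
position: [0.6336, -0.1125, 0.0558]
ee_rot: [0.0, -0.048, 0.999, 0.0]
contact_force: [-0.2, -0.8, -1.1]
width: 0.0402
gripper_force: 36.9
```

>>> {"fn": "move_arm", "kwargs": {
  "deltas": [
    [[0,0,0.002,0,1],[0,0,0.0035,0,1],[0,0,0.0035,0,1],[0,0,0.0035,0,-1],[0,0,0.0035,0,-1],[0,0,0.0035,0,-1],[0,0,0.0035,0,-1],[0,0,0.0035,0,-1],[0,0,-0.06,0,-1],[0,0,-0.12,0,-1],[0,0,-0.18,0,-1],[0,0,-0.24,0,-1]]
  ]
}}

```text
clock: 62.4
position: [0.6329, -0.1129, 0.2491]
ee_rot: [0.0, -0.048, 0.999, 0.0]
contact_force: [0.9, -0.8, 1.4]
width: 0.0855
gripper_force: 0.0
```

>>> {"fn": "move_arm", "kwargs": {
  "deltas": [
    [[0.06,0,-0.02,0,-1],[0.12,0,-0.04,0,-1],[0.18,0,-0.06,0,-1],[0.24,0,-0.08,0,-1],[0.24,0,-0.08,0,-1],[0.24,0,-0.08,0,-1]]
  ]
}}

```text
clock: 63.0
position: [0.4416, -0.1316, 0.3123]
ee_rot: [0.002, -0.047, 0.999, -0.001]
contact_force: [-0.0, 0.8, -0.0]
width: 0.0855
gripper_force: 0.0
```

```bash
python3 -c "
from h import *
a=manip.get_image('side');b=manip.get_image('wrist');c=manip.get_image('top')
cv2.imwrite('pics/end.png',np.hstack([cv2.resize(a[130:360,180:420],(400,383)),cv2.resize(c[145:275,230:440],(400,383),interpolation=cv2.INTER_CUBIC)])[:,:,::-1])"
```

```text
(no output)
```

View pics/end.png

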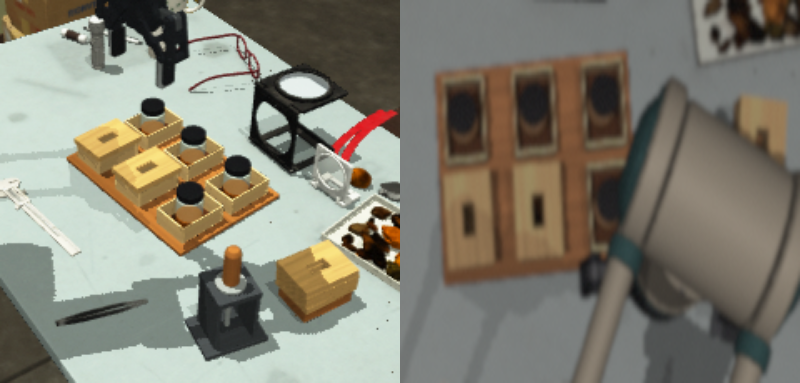

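All four jars stand upright in their bins, B and C are still covered, the pile is square, and the probe and torch are in place.

```bash
python3 -c "
from rig import manip
print(manip.sign_off())"
```

```text
the job is handed in; nothing more can be done
None
```

I handed the job in at about 63 s on the robot's clock: four jars stand in the four empty bins, the two stone bins stayed covered, the four covers are piled squarely on the block, the probe hangs in its stand, and the torch was left alone; the judge's verdict was not shown.

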